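Put the stamp set away after a hammering session

ROBOT

A 6-joint arm with a two-finger parallel gripper is mounted at the origin on the work surface. World frame = base frame: x ahead of the robot, y to its left, z up, the work surface at z = 0. Lengths are in m, angles in rad, forces in N, time in s.
With the tool pointing down it reaches from about 0.325 to 0.9 m from the base axis. Payload 6.1 kg.
Tool frame: the origin (TCP) lies midway between the tips of the shut fingers; the grasp point (between the pads) lies 19 mm behind it; z points along the fingers, y is the line along which they close (so a half turn about z gives the same grasp; the last joint's range is limited). The gripper opens to 87 mm and grips with 3 to 60 N. Pads are 19 mm wide; open, the fingers measure 117 mm over their backs; the gripper's body (75 mm by 190 mm) begins 51 mm behind the grasp point.
Start: joints at [-1.283, 0.22, 1.526, -0, 1.395, -0.126], TCP at [0.251, -0.572, 0.223] pointing down, gripper open.
Joint ranges: [-2.98, 2.98], [-0.91, 2.08], [0.09, 2.57], [-1.24, 4.39], [0.2, 2.65], [-2.68, 2.68]. Speed limits (rad/s): [2.57, 2.57, 3.01, 3.14, 3.14, 3.14].

INTERFACE

Orientations are given as a unit quaternion [x, y, z, w].
In Python, from station import manip gives the robot as it stands.
- The arm moves only by the tool carry_out, never from a script. Its argument "rows" is a list that holds one entry, the list of rows, each a list of 5 numbers: the shift along the tool's x, y, z in mm, then the turn about the tool's z in rad, then the opening, from 0 (shut) to 1 (fully open). In form: [[[tx, ty, tz, twist, grip], ...]]. A call has 1 to 20 rows; each row is the pose to reach, as a shift and turn from the pose commanded when the call began, along the tool's axes at that moment; what a row does not reach only later rows make up. A row lasts 1/8 s, in which the tool goes at most 62.5 mm and 10.7 degrees, less where a joint would pass 70% of its speed; a pose out of reach is approached as far as the arm can. A call with a gripper value outside its range is refused whole. The fingers move at their own pace and stop on an object; "squeeze" is the grip in N (left out, the last holds). Time passes only in rows, so rows that repeat a pose let the fingers close. It gives the time, the measured TCP pose, the force, the opening and the grip force at its end, in the units of the state.
- manip.state(): the state, without advancing time (a new reading comes with each control period).
- manip.read_camera(name): name is "side" or "top"; returns a dict with "pixels" (384x512x3 uint8, red, green, blue), "fx", "fy", "cx", "cy" (pixels), "k1" (the pictures are not rectified: a ray, as slopes to the right and down, at radius r is drawn at 1 + k1 r^2 times it, then the intrinsics apply), "T" (4x4, takes a point from camera to world coordinates). Camera axes: x right, y up, looking along -z (the intrinsics and any distortion apply to the point x, -y, -z); pixel columns grow to the right and rows downward; lengths in m; the calibration is good to about 2 mm. A picture is of the moment at which its call begins. There is no depth.
- manip.close_job(): hands the job in; it is judged then, once.
Trained networks look in a picture, given as the dict that the camera call returned (one of the last four; its "shot" number tells which), for a name from the list of things; names that differ only in an ending like _2 or _b are one class to them, and where a whole thing is asked for, a point or a joint stands for the part that bears it (a point fixed in the world has none). Each returns a list of dicts, best first, with "score" (0 to 1); they miss things now and then, are a little off and sometimes report something else, mostly with a low value. They report only what shows in the picture. A call takes as long as a camera call. They do not tell look-alikes from the thing itself.
- manip.regions_of(picture, label): "pixels" (384x512 bool, what is visible of it) and "point" ([row, column] in pixels, amid what is visible of it).
The state is a dict: "t": time; "joint_pos": joint angles; "joint_vel": joint speeds; "joint_efforts": joint torques, N m; "tcp_pos": TCP position; "tool_rot": TCP orientation; "contact_force": force on the tool from outside, world axes, zero at the start; "moment": the same for the moment, N m; "gripper_width": finger opening in m; "finger_force": force on a finger pad.
Only numpy, scipy, OpenCV 4.12 (cv2) and the standard library are available. Lean on these libraries where they do the work, as an engineer would, in place of code of your own. Each camera call takes 0.05 s, during which the arm holds its last target. There are 200 camera calls.

TASK

First, with the hand brush, sweep every metal offcut off the steel bench block into the red scrap tray joined to it, without touching the offcuts with the fingers, and stand the brush back on its cork mat, bristles down. Then stand every steel stamp upright, coloured band up, fully down in a slot of the wooden case (any free slot), and finally close both lid halves gently until they lie fully shut, edge to edge. Leave the other things on the bench where they are.

Things in the scene. Friction and masses are not known exactly. Their poses are not given: they have to be found in the camera images.
- station: fixed 100 x 100 mm steel block, flat top 38 mm above the bench, in black rubber; red scrap tray joined to its +x edge. Origin: on the bench under the block's centre. The top spans x, y -50 to +50 mm. Blue guards rise 18 mm above it along its -x, +y and -y edges (inner faces at x = -55, y = +/-52 mm); the +x edge is open to the tray
- tray_in (a point): centre of the scrap tray's inner floor, 4 mm above the bench and 34 mm below the block's top; axes as the station. Inside the tray: x -50 to +48 mm, y -54 to +54 mm from here; its outer walls are 44 mm high
- mat: cork mat 150 (its x) x 90 (its y) x 3 mm, fixed; origin under its centre. The brush's place, the brush's length lying along the mat's
- brush: block-shaped hand brush standing on its bristles, 46 mm high. Origin: centre of the underside of the bristles. Stiff black bristle block 90 (x) x 38 (y) mm, 0 to 18 mm high, with a thin wooden plate on it (to 20 mm); above, a wooden grip 100 (x) x 22 (y) mm, 20 to 46 mm high. Pinch the grip across y, about 40 mm up
- case: wooden stamp case, fixed, base 152 (x) x 110 (y) x 40 mm high; origin on the bench under its centre. Inside, a plywood rack 64 mm wide (y), top 30 mm above the bench, with four slots in a row along x. Open, the lid halves lean outward on the +y and -y sides
- slot0 (a point): centre of the floor of slot 0 of the case (x = -51 mm in the case), 8 mm above the bench; axes as the case. The slot is 21.5 mm (x) x 35.5 mm (y), 22 mm deep
- slot1 (a point): centre of the floor of slot 1 of the case (x = -17 mm in the case), 8 mm above the bench; axes as the case. The slot is 21.5 mm (x) x 35.5 mm (y), 22 mm deep
- slot2 (a point): centre of the floor of slot 2 of the case (x = 17 mm in the case), 8 mm above the bench; axes as the case. The slot is 21.5 mm (x) x 35.5 mm (y), 22 mm deep
- slot3 (a point): centre of the floor of slot 3 of the case (x = 51 mm in the case), 8 mm above the bench; axes as the case. The slot is 21.5 mm (x) x 35.5 mm (y), 22 mm deep
- lid_left (a joint): angle of the left lid half (on the case's +y side): 0 shut, about 1.57 standing on edge, up to 2.4 leaning open; stiff, stays where left. Hinge line: along the case's x at y = +55 mm, 40 mm above the bench. Shut, the lid half reaches from it 54.5 mm in the case's -y to the middle, and 46 mm up; a shell 152 mm long, 5 mm walls, flat top, open below and towards the other half
- lid_right (a joint): angle of the right lid half (on the case's -y side): 0 shut, about 1.57 standing on edge, up to 2.4 leaning open; stiff, stays where left. Hinge line: along the case's x at y = -55 mm, 40 mm above the bench. Shut, the lid half reaches from it 54.5 mm in the case's +y to the middle, and 46 mm up; a shell 152 mm long, 5 mm walls, flat top, open below and towards the other half
- stamp0: steel stamp with a red band near its top, 18 (x) x 32 (y) x 65 mm high, about 0.28 kg, standing upright; origin at the centre of its underside. May be absent
- stamp1: steel stamp with a blue band near its top, 18 (x) x 32 (y) x 65 mm high, about 0.28 kg, standing upright; origin at the centre of its underside. May be absent
- stamp2: steel stamp with a yellow band near its top, 18 (x) x 32 (y) x 65 mm high, about 0.28 kg, standing upright; origin at the centre of its underside. May be absent
- stamp3: steel stamp with a green band near its top, 18 (x) x 32 (y) x 65 mm high, about 0.28 kg, standing upright; origin at the centre of its underside. May be absent
- scrap0: offcut: brass bar end 17 x 13 x 12 mm, lying on the block; origin at the centre of its underside. May be absent
- scrap1: offcut: copper disc, 16 mm across, 12 mm high, lying on the block; origin at the centre of its underside. May be absent
- scrap2: offcut: copper bar end 12 x 16 x 14 mm, lying on the block; origin at the centre of its underside. May be absent
- scrap3: offcut: brass angle, 17 x 14 x 12 mm, lying on the block; origin at the centre of its underside. May be absent
- glue: bystander: white bottle, 34 mm across, 75 mm high; origin under its centre
- spool: bystander: wooden spool, 40 mm across, 36 mm high; origin under its centre
- doming: bystander: brass doming block, 40 mm cube; origin under its centre
- flux: bystander: amber jar, 44 mm across, 45 mm high; origin under its centre
There are look-alikes about, which are no part of the job. What is shaped like the case but turquoise or yellow is not meant.

How it is judged:
By the outcome, as a careful person would: the job done as asked, in the order asked, and still so for the second after the job is handed in, with the robot touching nothing.
Of stamp0, stamp1, stamp2, stamp3 only 2 to 4 are there at a start; the rules pass over those that are not, and their reading is None.
Of scrap0, scrap1, scrap2, scrap3 only 2 to 4 are there at a start; the rules pass over those that are not, and their reading is None.
At some moment in a run one of brush may be knocked a few centimetres aside while the robot is not near it.
Once in a run the grip may slacken for a moment while it holds something.
It also fails if it takes over 210 s, if anything falls off the work surface, if the arm or the gripper's body presses on something with over 40 N, if the wrist force passes 120 N, or if a joint passes its speed limit or range.

## Working session

There is one attempt and no reset: what is moved stays moved. The work goes in short steps, Python scripts to look and compute and a tool call to move; the robot and the scene stay as the last step left them, time stands still between calls to the robot, and variables do not carry over. Pictures are saved under pics/ and viewed, at most 14 in all, crops included, and the job is handed in when it is done.

Besides the shell and the picture viewer there is one more tool, called after ">>>" in YAML: its name, and indented under it one key for each argument. carry_out: Moves the arm, as the interface text tells. Its arguments: {"type":"object","properties":{"rows":{"type":"array","items":{"type":"array","items":{"type":"array","items":{"type":"number"}}}},"squeeze":{"type":"number"}},"required":["rows"]}

```bash
ls; mkdir -p pics; python3 - <<'E'
from station import manip
import cv2
for n in("top","side"):
    p=manip.read_camera(n); cv2.imwrite(f"pics/{n}0.png",p["pixels"][:,:,::-1]); print(n,p["fx"],p["fy"],p["cx"],p["cy"],p["k1"],p["T"],p["shot"])
s=manip.state(); print(s)
E
```

```text
pics
top 481.7705667276516 481.7705667276516 260.7154327478199 189.6181247985469 -0.05554222804513896 [[ 1.12842593e-02  9.96246495e-01 -8.58230015e-02  3.44069735e-01]
 [-9.99935777e-01  1.11522740e-02 -2.01718374e-03 -5.47762423e-02]
 [-1.05249060e-03  8.58402521e-02  9.96308358e-01  1.54517058e+00]
 [ 0.00000000e+00  0.00000000e+00  0.00000000e+00  1.00000000e+00]] 1
side 453.5876560721835 453.5876560721835 254.71897950453746 182.2051122859999 0.045565266109840394 [[-0.70838988  0.38585553 -0.59101548 -0.24440875]
 [-0.7055186  -0.36257093  0.60892185  0.69310384]
 [ 0.02067084  0.84832649  0.52906983  0.70593435]
 [ 0.          0.          0.          1.        ]] 2
{'t': 0.1, 'joint_pos': array([-1.28310952e+00,  2.21174279e-01,  1.52747409e+00, -1.56881463e-05,
        1.39469137e+00, -1.26089958e-01]), 'joint_vel': array([-9.34245330e-04, -2.50225738e-03, -2.57320302e-03,  1.48968783e-03,
       -6.78220142e-04,  4.74502871e-05]), 'joint_efforts': array([ 8.65331531e-04, -4.95947528e+01, -3.88518369e+01,  7.02414522e-02,
        5.16011822e-02, -2.00183473e-05]), 'tcp_pos': array([ 0.25113458, -0.57172721,  0.22154187]), 'tool_rot': array([ 9.78674170e-01,  2.05416910e-01, -7.82003711e-05, -8.70068520e-04]), 'contact_force': array([-0.02313493, -0.15136454, -0.36085007]), 'moment': array([ 0.0333276 ,  0.03097944, -0.01962611]), 'finger_force': 0.0, 'gripper_width': 0.08672476510414197}
```

View pics/top0.png

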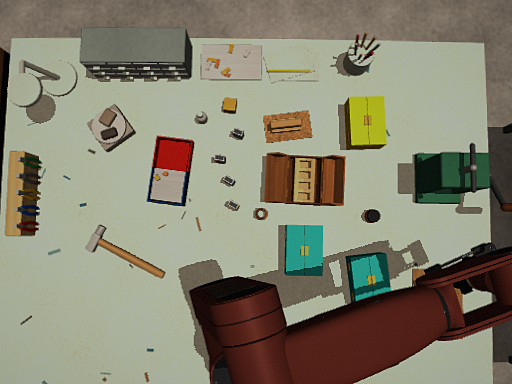

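View pics/side0.png

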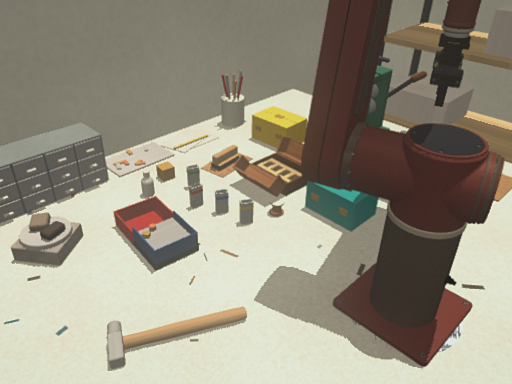

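The top view shows the station at about (168,187) with the red tray at (173,155). The brush is on its mat at (288,125), the open case at (304,180), and four stamps at (237,133), (219,159), (228,181) and (232,205). Offcuts lie near (160,176). The side view agrees. Next I'll fit poses to the masks.

```bash
cat > h.py <<'E'
from station import manip
import numpy as np, cv2
from scipy.optimize import minimize
def proj(p,P):
    P=np.atleast_2d(P); T=p["T"]; c=(P-T[:3,3])@T[:3,:3]
    u=c[:,0]/-c[:,2]; v=-c[:,1]/-c[:,2]; f=1+p["k1"]*(u*u+v*v)
    return np.c_[u*f*p["fx"]+p["cx"], v*f*p["fy"]+p["cy"]]
def ray(p,col,row,z):
    a=np.array([(col-p["cx"])/p["fx"],(row-p["cy"])/p["fy"]]); u=a.copy()
    for _ in range(8): u=a/(1+p["k1"]*(u@u))
    d=p["T"][:3,:3]@np.array([u[0],-u[1],-1]); o=p["T"][:3,3]
    return (o+d*(z-o[2])/d[2])
def box(sx,sy,z0,z1,cx=0,cy=0):
    return np.array([[cx+a*sx/2,cy+b*sy/2,z] for a in(-1,1) for b in(-1,1) for z in(z0,z1)])
def place(B,q):
    c,s=np.cos(q[2]),np.sin(q[2]); return np.c_[q[0]+c*B[:,0]-s*B[:,1], q[1]+s*B[:,0]+c*B[:,1], B[:,2]]
S=8
def hullmask(p,parts,q,w):
    x0,y0,x1,y1=w; m=np.zeros(((y1-y0)*S,(x1-x0)*S),np.uint8)
    for B in parts:
        uv=((proj(p,place(B,q))+.5-[x0,y0])*S).astype(np.float32)
        cv2.fillConvexPoly(m,cv2.convexHull(np.round(uv).astype(np.int32)),1)
    return m.reshape(y1-y0,S,x1-x0,S).mean((1,3))
def fit(pics,masks,parts,q0,scale=(.006,.006,.15)):
    ws=[]
    for m in masks:
        ys,xs=np.nonzero(m); ws.append((max(xs.min()-8,0),max(ys.min()-8,0),min(xs.max()+9,512),min(ys.max()+9,384)))
    def cost(q):
        return sum(np.abs(hullmask(p,parts,q,w)-m[w[1]:w[3],w[0]:w[2]]).sum()/m.sum() for p,m,w in zip(pics,masks,ws))/len(pics)
    best=None
    for dy in (-.2,0,.2):
        s=np.array(q0,float)+[0,0,dy]
        sim=np.array([s]+[s+np.eye(3)[i]*scale[i] for i in range(3)])
        r=minimize(cost,s,method="Nelder-Mead",options=dict(initial_simplex=sim,xatol=1e-4,fatol=1e-4,maxiter=150))
        if best is None or r.fun<best.fun: best=r
    return best.x,best.fun
STATION=[box(100,100,0,38)]
E
python3 - <<'E'
from h import *
import pickle
P={n:manip.read_camera(n) for n in("top","side")}
out={}
for lab in "station brush mat case stamp0 stamp1 stamp2 stamp3 scrap0 scrap1 scrap2 scrap3 glue spool doming flux".split():
    for n in P:
        r=manip.regions_of(P[n],lab); out[n,lab]=r
        print(n,lab,[(round(d["score"],2),[round(x) for x in d["point"][::-1]],int(d["pixels"].sum())) for d in r[:4]])
pickle.dump((P,out),open("a.pkl","wb"))
print(manip.state()["t"])
E
```

```text
top station [(0.81, [172, 170], 2465), (0.7, [285, 123], 385), (0.59, [231, 103], 193), (0.19, [292, 129], 801)]
side station [(0.85, [158, 233], 3584)]
top brush [(0.68, [284, 124], 407), (0.4, [305, 178], 3895), (0.3, [200, 117], 113)]
side brush [(0.82, [225, 158], 447)]
top mat [(0.75, [290, 130], 903)]
side mat [(0.6, [220, 168], 188), (0.32, [228, 160], 470)]
top case [(0.97, [368, 275], 1713), (0.96, [302, 180], 3929), (0.87, [302, 251], 1923), (0.71, [285, 125], 398)]
side case [(0.97, [280, 169], 2476), (0.93, [275, 124], 1649), (0.71, [338, 204], 2243)]
top stamp0 [(0.67, [238, 133], 87), (0.67, [301, 179], 3970), (0.65, [235, 206], 70)]
side stamp0 [(0.89, [194, 193], 346), (0.72, [222, 200], 304), (0.63, [248, 209], 289), (0.55, [194, 174], 229)]
top stamp1 [(0.67, [238, 133], 87), (0.67, [301, 179], 3970), (0.65, [235, 206], 70)]
side stamp1 [(0.89, [194, 193], 346), (0.72, [222, 200], 304), (0.63, [248, 209], 289), (0.55, [194, 174], 229)]
top stamp2 [(0.67, [238, 133], 87), (0.67, [301, 179], 3970), (0.65, [235, 206], 70)]
side stamp2 [(0.89, [194, 193], 346), (0.72, [
[... 335 characters left out ...]
, 60), (0.37, [151, 227], 43)]
top scrap1 []
side scrap1 [(0.58, [195, 174], 215), (0.48, [150, 233], 60), (0.37, [151, 227], 43)]
top scrap2 []
side scrap2 [(0.58, [195, 174], 215), (0.48, [150, 233], 60), (0.37, [151, 227], 43)]
top scrap3 []
side scrap3 [(0.58, [195, 174], 215), (0.48, [150, 233], 60), (0.37, [151, 227], 43)]
top glue [(0.68, [202, 119], 114)]
side glue [(0.83, [146, 183], 282), (0.46, [243, 211], 314)]
top spool [(0.43, [228, 103], 185), (0.41, [264, 218], 26)]
side spool [(0.55, [277, 166], 2552), (0.42, [274, 210], 109), (0.3, [248, 211], 347)]
top doming [(0.73, [228, 104], 205)]
side doming [(0.57, [167, 171], 262)]
top flux [(0.72, [372, 218], 161)]
side flux []
1.8
```

```bash
cat >> h.py <<'E'
def lid(a,s):
    B=box(.152,.0545,0,.046,0,-s*.02725); y=B[:,1].copy(); z=B[:,2].copy()   # relative to hinge
    return np.c_[B[:,0], s*(s*y*np.cos(a)+z*np.sin(a))+s*.055, .040+(-s*y*np.sin(a)+z*np.cos(a))]
def casep(q): return [box(.152,.110,0,.040),lid(q[3],1),lid(q[4],-1)]
def stationp(q): return [box(.110,.114,0,.056,-.005,0),box(.106,.116,0,.044,.103,0)]
def stampp(q): return [box(.018,.032,0,.065)]
def brushp(q): return [box(.090,.038,0,.020),box(.100,.022,.020,.046)]
def brushmat(q): return [box(.090,.038,.003,.023),box(.100,.022,.023,.049)]
def matp(q): return [box(.150,.090,0,.003)]
def fit(pics,masks,parts,q0,step=(.006,.006,.15,.15,.15)):
    ws=[]
    for m in masks:
        ys,xs=np.nonzero(m); ws.append((max(xs.min()-8,0),max(ys.min()-8,0),min(xs.max()+9,512),min(ys.max()+9,384)))
    def cost(q):
        return sum(np.abs(hullmask(p,parts(q),q,w)-m[w[1]:w[3],w[0]:w[2]]).sum()/m.sum() for p,m,w in zip(pics,masks,ws))/len(pics)
    best=None; n=len(q0)
    for dy in (-.25,0,.25):
        s=np.array(q0,float); s[2]+=dy
        sim=np.array([s]+[s+np.eye(n)[i]*step[i] for i in range(n)])
        r=minimize(cost,s,method="Nelder-Mead",options=dict(initial_simplex=sim,xatol=1e-4,fatol=1e-4,maxiter=300))
        if best is None or r.fun<best.fun: best=r
    return best.x,best.fun
def pick(regs,col,row,tol=12):
    c=[d for d in regs if np.hypot(np.nonzero(d["pixels"])[1].mean()-col,np.nonzero(d["pixels"])[0].mean()-row)<tol]
    return c[0]["pixels"] if c else None
E
sed -i '/^STATION/d' h.py
python3 - <<'E'
from h import *
import pickle
P,out=pickle.load(open("a.pkl","rb")); t,s=P["top"],P["side"]
A=lambda n,l,c,r: pick(out[n,l],c,r)
R={}
def go(name,parts,lab,tc,sc,q0):
    pm=[(p,m) for p,m in((t,A("top",lab,*tc)),(s,A("side",lab,*sc))) if m is not None]
    if not pm: print(name,"none");return
    r=[fit([p],[m],parts,q0) for p,m in pm]+[fit([p for p,_ in pm],[m for _,m in pm],parts,q0)]
    R[name]=r[-1][0]
    print(name,len(pm),*[(np.round(x,4).tolist(),round(f,3)) for x,f in r])
z=lambda c,r,h:list(ray(t,c,r,h)[:2])
go("station",stationp,"station",(172,170),(158,233),z(168,187,.04)+[-.1])
go("case",casep,"case",(304,180),(280,169),z(305,180,.04)+[0,2.,2.])
go("brush",brushmat,"brush",(288,125),(225,158),z(290,126,.03)+[np.pi/2])
go("mat",matp,"mat",(288,126),(0,0),z(288,126,0)+[np.pi/2])
for i,(tc,sc) in enumerate([((237,133),(194,174)),((219,159),(194,193)),((228,181),(222,200)),((232,205),(247,209))]):
    go(f"st{i}",stampp,"stamp0",tc,sc,z(*tc,.05)+[.2])
pickle.dump(R,open("R.pkl","wb"))
# overlay
im=cv2.resize(t["pixels"][90:230,140:360,::-1],None,fx=3.6,fy=3.6,interpolation=cv2.INTER_CUBIC)
def dr(parts,q):
    for B in parts:
        uv=((proj(t,place(B,q))+.5-[140,90])*3.6).astype(np.int32); cv2.polylines(im,[cv2.convexHull(uv)],True,(255,0,255),1)
dr(stationp(0),R["station"]);dr(casep(R["case"]),R["case"]);dr(brushmat(0),R["brush"])
for i in range(4):
    if f"st{i}" in R: dr(stampp(0),R[f"st{i}"])
cv2.imwrite("pics/ov.png",im)
E
```

```text
station 2 ([0.4853, 0.2416, -0.1084], np.float64(0.091)) ([0.4869, 0.2421, -0.135], np.float64(0.103)) ([0.4877, 0.2418, -0.1291], np.float64(0.098))
case 2 ([0.5081, -0.1878, -0.0398, 2.2127, 2.0418], np.float64(0.017)) ([0.5075, -0.1887, -0.0458, 2.3341, 2.1003], np.float64(0.215)) ([0.508, -0.1883, -0.0448, 2.3129, 2.0901], np.float64(0.118))
brush 2 ([0.6869, -0.127, 1.6892], np.float64(0.061)) ([0.6851, -0.126, 1.7797], np.float64(0.097)) ([0.6863, -0.1271, 1.7117], np.float64(0.1))
mat 1 ([0.686, -0.1355, 1.7198], np.float64(0.46)) ([0.686, -0.1355, 1.7198], np.float64(0.46))
st0 2 ([0.6539, 0.0237, -0.4391], np.float64(0.226)) ([0.6626, 0.0144, 0.1786], np.float64(0.271)) ([0.6535, 0.0226, -0.4593], np.float64(0.265))
st1 1 ([0.569, 0.081, -0.0695], np.float64(0.066)) ([0.569, 0.081, -0.0695], np.float64(0.066))
st2 1 ([0.5027, 0.0487, 0.1785], np.float64(0.097)) ([0.5027, 0.0487, 0.1785], np.float64(0.097))
st3 2 ([0.4271, 0.0343, -0.5134], np.float64(0.184)) ([0.4243, 0.0333, 0.2088], np.float64(0.144)) ([0.4266, 0.0334, -0.5524], np.float64(0.199))
```

View pics/ov.png

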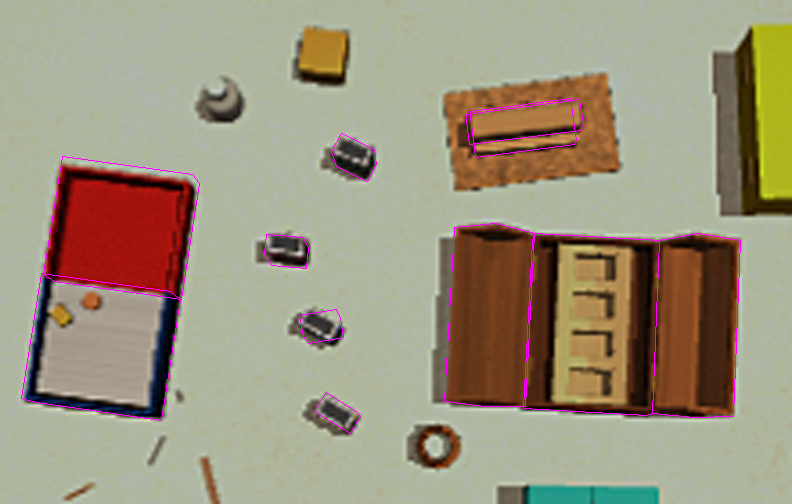

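The overlay shows a good case fit. The station's yaw looks closer to -0.15, and two offcuts lie at px (165.6,173.3) and (156.7,177.5). I'll refine the station, mat and offcuts.

```bash
cat >> h.py <<'E'
def yawof(r):
    from scipy.spatial.transform import Rotation as Ro
    x=Ro.from_quat(r).as_matrix()[:,0]; return np.arctan2(x[1],x[0])
def delta(x,y,z,yaw):
    "mm shifts along the tool axes and twist from the present pose"
    s=manip.state(); a=yawof(s["tool_rot"]); from scipy.spatial.transform import Rotation as Ro
    d=Ro.from_quat(s["tool_rot"]).as_matrix().T@(np.array([x,y,z])-s["tcp_pos"])*1000
    tw=-(yaw-a); tw=(tw+np.pi/2)%np.pi-np.pi/2
    return np.round(np.r_[d,tw],3).tolist()
E
python3 - <<'E'
from h import *
import pickle
P,out=pickle.load(open("a.pkl","rb")); t,s=P["top"],P["side"]
R=pickle.load(open("R.pkl","rb"))
ms=[pick(out["top","station"],172,170),pick(out["side","station"],158,233)]
sp=lambda q:[box(.055+q[3],2*q[4],0,.056,(.05-q[3]-.005)/2+.0025-.0,0) if 0 else box(.05+q[3],2*q[4],0,.056,(.05-q[3])/2,0),box(q[5]-.05,2*q[4],0,.044,(q[5]+.05)/2,0)]
for pp,mm in(([t],ms[:1]),([s],ms[1:]),([t,s],ms)):
    x,f=fit(pp,mm,sp,[.487,.242,-.14,.060,.057,.155],step=(.006,.006,.1,.004,.004,.006)); print(np.round(x,4),round(f,3))
# colour: red floor, grey top in top picture
hsv=cv2.cvtColor(t["pixels"],cv2.COLOR_RGB2HSV)
roi=np.zeros((384,512),bool); roi[130:210,140:200]=1
def rect(m,h,name):
    c=max(cv2.findContours(m.astype(np.uint8),0,2)[0],key=cv2.contourArea); b=cv2.boxPoints(cv2.minAreaRect(c))
    w=np.array([ray(t,*p,h)[:2] for p in b]); print(name,np.round(w.mean(0),4),[np.round(w[(i+1)%4]-w[i],4).tolist() for i in range(2)],[round(np.arctan2(*(w[(i+1)%4]-w[i])[::-1]),3) for i in range(2)])
red=roi&((hsv[...,0]<8)|(hsv[...,0]>172))&(hsv[...,1]>150)&(hsv[...,2]>60)
rect(red,.03,"red")
roi2=np.zeros_like(roi); roi2[105:145,255:320]=1
cork=roi2&(hsv[...,0]<20)&(hsv[...,1]>70); rect(cork,.003,"mat")
r3=np.zeros_like(roi); r3[166:185,150:175]=1
sc=r3&(hsv[...,0]<30)&(hsv[...,1]>90); n,l,st,ce=cv2.connectedComponentsWithStats(sc.astype(np.uint8))
for i in range(1,n): print("scrap",st[i,4],ce[i],np.round(ray(t,*ce[i],.046),4))
print([ (d["score"],np.round(d["point"])) for d in out["side","scrap0"]])
E
```

```text
[ 0.4922  0.2407 -0.1056  0.0633  0.0549  0.1453] 0.04
[ 0.4873  0.2419 -0.1146  0.0583  0.0551  0.1461] 0.053
[ 0.4852  0.2415 -0.1099  0.0556  0.0552  0.1507] 0.051
red [0.5876 0.2312] [[0.1022, -0.0112], [-0.0158, -0.1168]] [np.float64(-0.109), np.float64(-1.705)]
mat [ 0.685  -0.1356] [[0.0219, -0.1493], [-0.0896, -0.0117]] [np.float64(-1.425), np.float64(-3.012)]
scrap 68 [165.01470588 167.13235294] [0.5408 0.2499 0.046 ]
scrap 22 [165.09090909 173.09090909] [0.5219 0.2491 0.046 ]
scrap 25 [156.6  177.08] [0.5091 0.2755 0.046 ]
[(0.58, array([174., 195.])), (0.48, array([233., 150.])), (0.37, array([227., 151.]))]
```

```bash
python3 -c "
from h import *
print(delta(.687,-.127,.10,1.70))"
```

```text
[577.97, -232.5, 122.545, -1.286]
```

>>> carry_out:
  rows:
    - [[58, -23, 0, -0.13, 1], [116, -46, 0, -0.26, 1], [174, -70, 0, -0.39, 1], [232, -93, 0, -0.52, 1], [290, -116, 0, -0.65, 1], [348, -140, 0, -0.78, 1], [406, -163, 0, -0.91, 1], [464, -186, 20, -1.04, 1], [522, -210, 60, -1.17, 1], [578, -232, 100, -1.286, 1], [578, -232, 122, -1.286, 1], [578, -232, 122, -1.286, 1], [578, -232, 122, -1.286, 1], [578, -232, 122, -1.286, 1]]
  squeeze: 30

```text
t: 3.55
tcp_pos: [0.6881, -0.1291, 0.1033]
tool_rot: [0.661, 0.751, 0.001, 0.002]
contact_force: [-0.8, -0.7, -0.3]
gripper_width: 0.0868
finger_force: 0.0
```

```bash
python3 - <<'E'
from h import *
s=manip.state(); print(s["t"],s["tcp_pos"],s["joint_pos"],yawof(s["tool_rot"]))
t=manip.read_camera("side"); r=manip.regions_of(t,"brush"); print([(d["score"],np.round(d["point"]),d["pixels"].sum()) for d in r])
m=pick(r,225,158,25)
if m is not None: print(fit([t],[m],brushmat,[.687,-.127,1.7]))
cv2.imwrite("pics/s1.png",t["pixels"][100:260,130:350,::-1].repeat(3,0).repeat(3,1))
print(delta(.687,-.127,.024,1.70))
E
```

```text
3.55 [ 0.68811873 -0.12907721  0.10329565] [-2.97822465e-01  4.90220770e-01  1.41300976e+00 -2.28468233e-04
  1.23457021e+00 -4.25277097e-01] 1.698322964390747
[(0.82, array([158., 228.]), np.int64(489))]
(array([ 0.68254519, -0.12496906,  1.70864309]), np.float64(0.06058282208588957))
[2.035, -0.866, 78.861, -0.002]
```

View pics/s1.png

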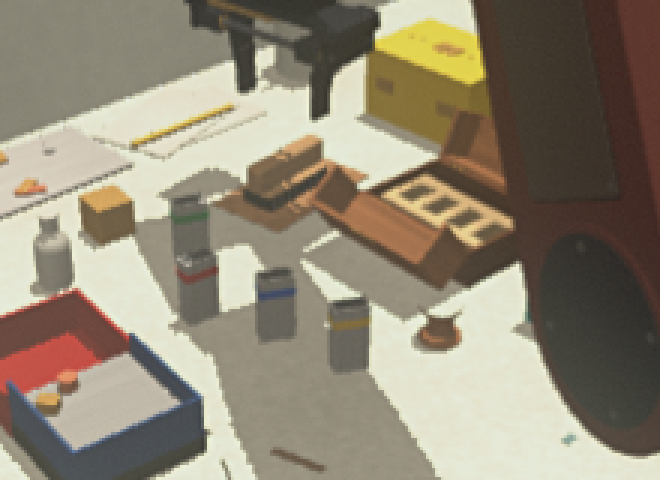

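The side view shows four stamps (green, red, blue, yellow), two offcuts on the block, and the gripper above the brush, which hasn't moved. Next I descend and pinch the grip.

>>> carry_out:
  rows:
    - [[2, -1, 30, 0, 1], [2, -1, 60, 0, 1], [2, -1, 79, 0, 1], [2, -1, 79, 0, 1], [2, -1, 79, 0, 0.1], [2, -1, 79, 0, 0.1], [2, -1, 79, 0, 0.1], [2, -1, 79, 0, 0.1], [2, -1, 79, 0, 0.1], [2, -1, 79, 0, 0.1]]
  squeeze: 40

```text
t: 4.9
tcp_pos: [0.686, -0.1256, 0.0215]
tool_rot: [0.66, 0.751, -0.0, -0.0]
contact_force: [0.7, 0.1, 0.1]
gripper_width: 0.0349
finger_force: 0.0
```

```bash
python3 - <<'E'
from h import *
s=manip.state(); print(s["tcp_pos"],yawof(s["tool_rot"]))
c,q=np.array([.488,.2415]),-.11
ex=np.array([np.cos(q),np.sin(q)]);ey=np.array([-ex[1],ex[0]])
a=c-.031*ex+.002*ey; b=c+.062*ex+.002*ey
print(a,b,"lift dest",delta(*a,.12,1.461)); print("sweep vec world",b-a)
E
```

```text
[ 0.6859754  -0.12555771  0.02152323] 1.6998062404540812
[0.45740692 0.24689104] [0.54984483 0.23668166] lift dest [398.761, -178.754, -98.468, 0.239]
sweep vec world [ 0.09243792 -0.01020938]
```

>>> carry_out:
  rows:
    - [[0, 0, 0, 0, 0.1], [0, 0, 0, 0, 0.1], [0, 0, 0, 0, 0.1], [0, 0, 0, 0, 0.1], [0, 0, 0, 0, 0.1], [0, 0, 0, 0, 0.1]]

```text
t: 5.65
tcp_pos: [0.686, -0.1255, 0.0215]
tool_rot: [0.66, 0.751, -0.0, -0.0]
contact_force: [-0.2, -0.4, 0.6]
gripper_width: 0.0216
finger_force: 40.0
```

>>> carry_out:
  rows:
    - [[0, 0, -40, 0, 0.1], [0, 0, -80, 0, 0.1], [0, 0, -98, 0, 0.1], [40, -18, -98, 0.02, 0.1], [88, -39, -98, 0.05, 0.1], [136, -61, -98, 0.08, 0.1], [184, -82, -98, 0.11, 0.1], [232, -104, -98, 0.14, 0.1], [280, -125, -98, 0.17, 0.1], [328, -147, -98, 0.2, 0.1], [376, -168, -98, 0.239, 0.1], [399, -179, -98, 0.239, 0.1], [399, -179, -98, 0.239, 0.1], [399, -179, -98, 0.239, 0.1], [399, -179, -98, 0.239, 0.1]]

```text
t: 7.52
tcp_pos: [0.4577, 0.2462, 0.1193]
tool_rot: [0.745, 0.667, -0.0, 0.0]
contact_force: [0.1, 0.2, -1.0]
gripper_width: 0.0215
finger_force: 40.0
```

```bash
cat >> h.py <<'E'
def brushfit(q0,name="top",save=None,up=0):
    p=manip.read_camera(name); r=manip.regions_of(p,"brush"); uv=proj(p,[[q0[0],q0[1],.03+up]])[0]
    if save: cv2.imwrite(save,p["pixels"][:,:,::-1].repeat(1,0))
    m=pick(r,*uv,15)
    if m is None: print(name,"no brush",[(d["score"],d["point"]) for d in r]); return
    f=lambda q:[B+[0,0,up] for B in brushp(q)]
    x=fit([p],[m],f,q0); print(name,np.round(x[0],4),round(x[1],3))
E
python3 - <<'E'
from h import *
s=manip.state(); print(s["tcp_pos"],s["gripper_width"])
up=s["tcp_pos"][2]-.0185
q0=list(s["tcp_pos"][:2])+[1.461]
brushfit(q0,"side",up=up); brushfit(q0,"top","pics/t2.png",up=up)
print(delta(.4574,.2469,.0575,1.461), delta(.5498,.2367,.0575,1.461))
E
```

```text
[0.45765344 0.24616117 0.11931366] 0.02149974473203345
side [0.4549 0.2422 1.542 ] 0.645
top [0.4555 0.2465 1.5376] 0.925
[0.42, -0.187, 61.988, -0.001] [0.538, 92.775, 61.984, -0.001]
```

>>> carry_out:
  rows:
    - [[0, 0, 25, 0, 0.1], [0, 0, 45, 0, 0.1], [0, 0, 56, 0, 0.1], [0, 0, 60, 0, 0.1], [0, 0, 61, 0, 0.1], [0, 0, 61, 0, 0.1]]

```text
t: 8.48
tcp_pos: [0.4577, 0.2473, 0.0592]
tool_rot: [0.745, 0.667, 0.001, 0.0]
contact_force: [0.2, 0.7, -1.5]
gripper_width: 0.0219
finger_force: 40.0
```

>>> carry_out:
  rows:
    - [[0, 0, 1.5, 0, 0.1], [0, 8, 1.5, 0, 0.1], [0, 18, 1.5, 0, 0.1], [0, 28, 1.5, 0, 0.1], [0, 38, 1.5, 0, 0.1], [0, 48, 1.5, 0, 0.1], [0, 58, 1.5, 0, 0.1], [0, 68, 1.5, 0, 0.1], [0, 78, 1.5, 0, 0.1], [0, 88, 1.5, 0, 0.1], [0, 93, 1.5, 0, 0.1], [0, 93, 1.5, 0, 0.1], [0, 60, -8, 0, 0.1], [0, 10, -40, 0, 0.1], [0, -30, -80, 0, 0.1], [0, -80, -80, 0, 0.1], [0, -130, -80, 0, 0.1], [0, -180, -80, 0, 0.1], [0, -180, -80, 0, 0.1]]

```text
t: 10.85
tcp_pos: [0.275, 0.2668, 0.138]
tool_rot: [0.744, 0.668, -0.0, -0.0]
contact_force: [0.4, -0.4, -1.7]
gripper_width: 0.0218
finger_force: 40.0
```

```bash
python3 - <<'E'
from h import *
s=manip.state(); print(s["tcp_pos"],s["gripper_width"])
for n in("top","side"):
    p=manip.read_camera(n); r=manip.regions_of(p,"scrap0"); print(n,[(round(d["score"],2),np.round(d["point"]).tolist()) for d in r])
    x,y=(120,120) if n=="top" else (90,160)
    cv2.imwrite(f"pics/{n}3.png",cv2.resize(p["pixels"][y:y+120,x:x+160,::-1],None,fx=4,fy=4,interpolation=2))
E
python3 -c "
import cv2,numpy as np
cv2.imwrite('pics/c3.png',cv2.resize(np.hstack([cv2.imread('pics/top3.png'),cv2.imread('pics/side3.png')]),(800,300)))"
```

```text
[0.27496286 0.26681854 0.13796216] 0.02184886489869981
top []
side [(0.43, [166.0, 282.0])]
```

View pics/c3.png

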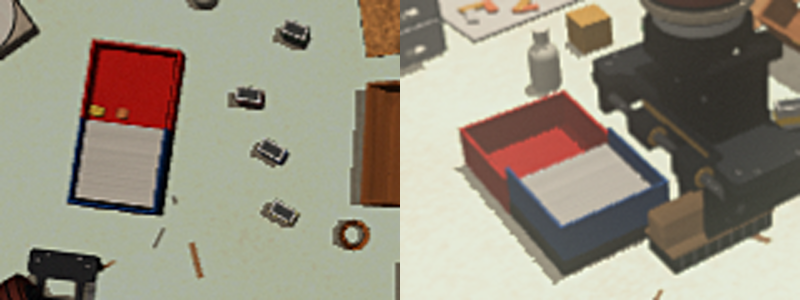

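The brush swept both offcuts off the block and into the red tray: they show at crop (97,110) and (122,113), and the block top is clear in both views. Now the brush goes back to its mat.

```bash
python3 -c "
from h import *
print(delta(.685,-.1345,.138,1.715))"
```

```text
[-354.394, 447.642, 1.232, -0.254]
```

>>> carry_out:
  rows:
    - [[-30, 38, 0, 0, 0.1], [-62, 78, 0, -0.03, 0.1], [-94, 119, 0, -0.06, 0.1], [-126, 159, 0, -0.09, 0.1], [-158, 200, 0, -0.12, 0.1], [-190, 240, 0, -0.15, 0.1], [-222, 280, 0, -0.18, 0.1], [-254, 321, 0, -0.2, 0.1], [-286, 361, 0, -0.22, 0.1], [-318, 402, 0, -0.24, 0.1], [-345, 436, 0, -0.254, 0.1], [-354, 448, 0, -0.254, 0.1], [-354, 448, 0, -0.254, 0.1], [-354, 448, 40, -0.254, 0.1], [-354, 448, 80, -0.254, 0.1], [-354, 448, 100, -0.254, 0.1], [-354, 448, 107, -0.254, 0.1], [-354, 448, 107, -0.254, 0.1]]

```text
t: 13.3
tcp_pos: [0.6852, -0.1343, 0.0323]
tool_rot: [0.654, 0.756, 0.0, 0.0]
contact_force: [0.2, -0.8, -0.9]
gripper_width: 0.0216
finger_force: 40.0
```

```bash
python3 - <<'E'
from h import *
s=manip.state(); print(s["tcp_pos"],s["gripper_width"],s["contact_force"])
up=s["tcp_pos"][2]-.0185
brushfit([.685,-.1345,1.715],"side","pics/s4.png",up=up)
print(delta(.685,-.1345,.0225,1.715))
E
```

```text
[ 0.68518083 -0.13425947  0.03231451] 0.021565613278129857 [ 0.17089612 -0.76087319 -0.91901296]
side [ 0.6831 -0.1329  1.7315] 0.353
[0.233, -1.05, 11.083, -0.0]
```

>>> carry_out:
  rows:
    - [[0, 0, 6, 0, 0.1], [0, 0, 9, 0, 0.1], [0, 0, 10, 0, 0.1], [0, 0, 10.5, 0, 0.1], [0, 0, 10.5, 0, 0.1]]

```text
t: 14.02
tcp_pos: [0.6847, -0.1342, 0.0215]
tool_rot: [0.654, 0.756, 0.0, 0.0]
contact_force: [-2.7, 1.3, 3.2]
gripper_width: 0.0218
finger_force: 40.0
```

Contact. Releasing, then lifting clear.

>>> carry_out:
  rows:
    - [[0, 0, 10.5, 0, 0.4], [0, 0, 10.5, 0, 0.7], [0, 0, 10.5, 0, 0.9], [0, 0, 10.5, 0, 0.9], [0, 0, 0, 0, 0.9], [0, 0, -40, 0, 0.9], [0, 0, -80, 0, 0.9], [60, 0, -130, 0, 0.9], [110, 0, -130, 0, 0.9], [160, 0, -130, 0, 0.9], [160, 0, -130, 0, 0.9]]

```text
t: 15.4
tcp_pos: [0.6608, 0.0278, 0.1506]
tool_rot: [0.653, 0.758, 0.0, -0.001]
contact_force: [0.2, 0.3, 1.0]
gripper_width: 0.0782
finger_force: 0.0
```

```bash
cat > st.py <<'E'
from h import *
import pickle
s=manip.state(); print(s["t"],s["tcp_pos"],yawof(s["tool_rot"]))
t,sd=manip.read_camera("top"),manip.read_camera("side")
pickle.dump((t,sd),open("b.pkl","wb"))
G=[("green",(.6555,.019)),("red",(.569,.080)),("blue",(.5027,.0487)),("yellow",(.4266,.033))]
K=6
tiles=[]
for p in(t,sd):
    row=[]
    for n,(x,y) in G:
        u,v=np.round(proj(p,[[x,y,.035]])[0]).astype(int); w=16
        c=cv2.resize(p["pixels"][v-w-4:v+w+4,u-w:u+w,::-1],None,fx=K,fy=K,interpolation=cv2.INTER_NEAREST); row.append(c)
    tiles.append(np.hstack(row))
cv2.imwrite("pics/st5.png",np.vstack(tiles))
E
python3 st.py
```

```text
15.4 [0.66076613 0.02783334 0.15061607] 1.7192695003650378
```

View pics/st5.png

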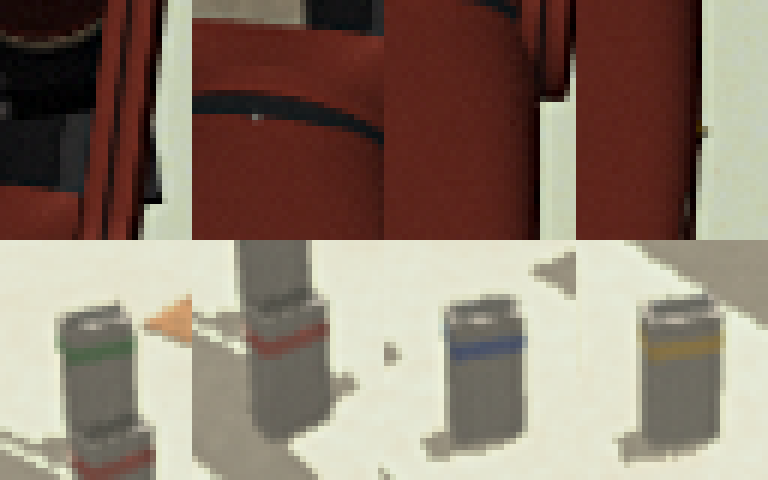

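The top view is blocked by the arm, and the side view shows all four stamps standing. I'll take the stamp poses from the first top picture.

```bash
cat > fs.py <<'E'
from h import *
import pickle
P,out=pickle.load(open("a.pkl","rb")); t=P["top"]
G=[("green",(.6555,.021,-.44)),("red",(.569,.080,-.07)),("blue",(.5027,.0487,-.4)),("yellow",(.4266,.033,-.5))]
g=cv2.cvtColor(t["pixels"],cv2.COLOR_RGB2GRAY).astype(float)
def cost(q,hull=True):
    # render: background a, body b, top c by least squares; shadow ignored by weighting dark body vs rest
    u,v=np.round(proj(t,[[q0[0],q0[1],.03]])[0]).astype(int); w=(u-13,v-12,u+14,v+13)
    full=hullmask(t,stampp(0),q,w); top=hullmask(t,[box(.018,.032,.065,.0651)],q,w)
    inn=hullmask(t,[box(.011,.025,.065,.0651)],q,w)
    sh=[np.r_[0,0]]
    # shadow: stamp volume dragged along the light direction
    L=np.array(LS); B=stampp(0)[0]; C=place(B,q); Z=C[:,2:3]; Sd=np.c_[C[:,:2]+L*Z,0*Z]
    m=np.zeros(((w[3]-w[1])*S,(w[2]-w[0])*S),np.uint8); uv=((proj(t,Sd)+.5-[w[0],w[1]])*S)
    cv2.fillConvexPoly(m,cv2.convexHull(np.round(uv).astype(np.int32)),1); shd=m.reshape(w[3]-w[1],S,w[2]-w[0],S).mean((1,3))
    A=np.stack([1-np.maximum(full,shd),np.clip(shd-full,0,1),np.clip(full-top,0,1),np.clip(top-inn,0,1),inn],-1)
    A=np.stack([cv2.GaussianBlur(A[...,i],(3,3),.6) for i in range(5)],-1).reshape(-1,5)
    b=g[w[1]:w[3],w[0]:w[2]].ravel(); k,*_=np.linalg.lstsq(A,b,rcond=None)
    return np.sqrt(((A@k-b)**2).mean())
# light direction: fitted jointly on the red stamp
def fitall(ls):
    global LS,q0; LS=ls; tot=0; res=[]
    for n,q in G:
        q0=q; best=None
        for dy in(-.2,.1):
            s=np.array(q)+[0,0,dy]; sim=np.array([s]+[s+np.eye(3)[i]*(.005,.005,.2)[i] for i in range(3)])
            r=minimize(cost,s,method="Nelder-Mead",options=dict(initial_simplex=sim,xatol=1e-4,fatol=1e-3,maxiter=80))
            if best is None or r.fun<best.fun: best=r
        res.append(best.x); tot+=best.fun
    return tot,res
best=min((fitall((a,b)) for a in(-.25,-.05,.15) for b in(.2,.4,.6)),key=lambda z:z[0])
print(best[0],LS); 
for (n,_),r in zip(G,best[1]): print(n,np.round(r,4))
pickle.dump(best[1],open("stamps.pkl","wb"))
K=10; ims=[]
for r in best[1]:
    u,v=np.round(proj(t,[[r[0],r[1],.03]])[0]).astype(int); x0,y0=u-15,v-13
    c=cv2.resize(t["pixels"][y0:y0+26,x0:x0+30,::-1],None,fx=K,fy=K,interpolation=cv2.INTER_NEAREST); d=c.copy()
    for B in([box(.018,.032,.065,.0651)]+stampp(0)):
        uv=((proj(t,place(B,r))+.5-[x0,y0])*K).astype(np.int32); cv2.polylines(d,[cv2.convexHull(uv)],True,(255,0,255),1)
    ims.append(np.vstack([c,d]))
cv2.imwrite("pics/st6.png",cv2.resize(np.hstack(ims),(800,347)))
E
python3 fs.py
```

```text
51.869410461077045 (0.15, 0.6)
green [ 0.6547  0.0237 -0.3701]
red [ 0.572   0.0802 -0.1162]
blue [ 0.5038  0.0497 -0.4755]
yellow [ 0.4267  0.0342 -0.5239]
```

View pics/st6.png

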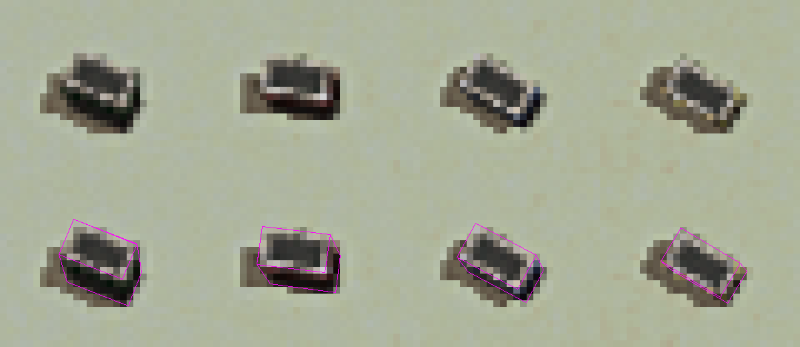

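The fits sit on the stamps to within about 1 px. For each stamp I'll pinch across x to centre it, turn 90°, then grip across y. I'm also measuring the rack here for the slot positions.

```bash
python3 - <<'E'
from h import *
import pickle
P,out=pickle.load(open("a.pkl","rb")); t=P["top"]
hsv=cv2.cvtColor(t["pixels"],cv2.COLOR_RGB2HSV).astype(int)
roi=np.zeros((384,512),bool); roi[150:210,288:322]=1
m=roi&(hsv[...,2]>150); 
c=max(cv2.findContours(m.astype(np.uint8),0,2)[0],key=cv2.contourArea)
mm=np.zeros((384,512),np.uint8); cv2.fillPoly(mm,[cv2.convexHull(c)],1)
print(m.sum(),mm.sum())
f=fit([t],[mm.astype(bool)],lambda q:[box(q[3],.064,.03,.0301)],[.508,-.188,-.04,.14],step=(.004,.004,.1,.01)); print(np.round(f[0],4),f[1])
# slots: bright rack pixels with dark holes, fit the rack incl. slots jointly
mr=m
def cost(q):
    w=(285,145,325,215)
    a=hullmask(t,[box(.14,.064,.03,.0301)],q,w)
    return 0
print(manip.state()["t"])
print(delta(.654,.023,.13,1.17),delta(.654,.023,.031,1.17))
E
```

```text
1073 888
[ 0.5084 -0.1884 -0.0257  0.1386] 0.03519144144144144
15.5
[-0.205, -7.46, 20.411, 0.546] [-0.16, -7.374, 119.411, 0.546]
```

>>> carry_out:
  rows:
    - [[0, -7, 10, 0.18, 0.7], [0, -7, 20, 0.36, 0.7], [0, -7, 20, 0.546, 0.7], [0, -7, 20, 0.546, 0.7], [0, -7, 60, 0.546, 0.7], [0, -7, 100, 0.546, 0.7], [0, -7, 119, 0.546, 0.7], [0, -7, 119, 0.546, 0.7], [0, -7, 119, 0.546, 0.1], [0, -7, 119, 0.546, 0.1], [0, -7, 119, 0.546, 0.1], [0, -7, 119, 0.546, 0.1], [0, -7, 119, 0.546, 0.1], [0, -7, 119, 0.546, 0.1], [0, -7, 119, 0.546, 0.1], [0, -7, 119, 0.546, 0.1], [0, -7, 119, 0.546, 0.1]]
  squeeze: 15

```text
t: 17.62
tcp_pos: [0.6548, 0.0232, 0.0322]
tool_rot: [0.834, 0.552, 0.0, -0.0]
contact_force: [0.1, 1.5, 2.7]
gripper_width: 0.0175
finger_force: 14.9
```

>>> carry_out:
  rows:
    - [[0, 0, 0, 0, 0.7], [0, 0, 0, 0, 0.7], [0, 0, 0, 0, 0.7], [0, 0, 0, -0.175, 0.7], [0, 0, 0, -0.35, 0.7], [0, 0, 0, -0.525, 0.7], [0, 0, 0, -0.7, 0.7], [0, 0, 0, -0.875, 0.7], [0, 0, 0, -1.05, 0.7], [0, 0, 0, -1.225, 0.7], [0, 0, 0, -1.4, 0.7], [0, 0, 0, -1.571, 0.7], [0, 0, 0, -1.571, 0.7], [0, 0, 0, -1.571, 0.3], [0, 0, 0, -1.571, 0.3], [0, 0, 0, -1.571, 0.3], [0, 0, 0, -1.571, 0.3], [0, 0, 0, -1.571, 0.3], [0, 0, 0, -1.571, 0.3]]
  squeeze: 45

```text
t: 20.0
tcp_pos: [0.6547, 0.0228, 0.0321]
tool_rot: [0.2, 0.98, -0.0, -0.0]
contact_force: [-1.5, -1.5, 1.5]
gripper_width: 0.0313
finger_force: 44.9
```

```bash
cat >> h.py <<'E'
CASE=[.5083,-.1883,-.038]
def slot(i,z):
    x=(-.051,-.017,.017,.051)[i]; c,s=np.cos(CASE[2]),np.sin(CASE[2])
    return delta(CASE[0]+c*x,CASE[1]+s*x,z,CASE[2])
E
python3 -c "
from h import *
s=manip.state();print(s['tcp_pos'],yawof(s['tool_rot']),s['gripper_width'],s['finger_force'],s['joint_pos'])
print(slot(3,.13))"
```

```text
[0.65473093 0.02284889 0.03208791] 2.7396085037007425 0.03134436884194052 44.91730032255873 [-8.51778383e-02  4.80195583e-01  1.57495050e+00 -4.37891967e-04
  1.08653288e+00 -1.25378613e+00]
[4.485, -233.491, -97.82, -0.364]
```

>>> carry_out:
  rows:
    - [[0, 0, -40, 0, 0.3], [0, 0, -80, 0, 0.3], [0, 0, -118, 0, 0.3], [1, -40, -118, -0.1, 0.3], [2, -85, -118, -0.2, 0.3], [3, -130, -118, -0.3, 0.3], [4, -175, -118, -0.364, 0.3], [4.5, -215, -118, -0.364, 0.3], [4.5, -233.5, -118, -0.364, 0.3], [4.5, -233.5, -118, -0.364, 0.3], [4.5, -233.5, -118, -0.364, 0.3], [4.5, -233.5, -118, -0.364, 0.3]]

```text
t: 21.5
tcp_pos: [0.5598, -0.1887, 0.1499]
tool_rot: [0.018, 1.0, 0.0, 0.0]
contact_force: [0.6, 0.5, -2.3]
gripper_width: 0.0317
finger_force: 44.9
```

```bash
python3 -c "
from h import *
s=manip.state();print(s['t'],s['tcp_pos'],s['gripper_width'],s['finger_force'])
print(slot(3,.075))
for n in('top','side'):
  p=manip.read_camera(n);u,v=proj(p,[s['tcp_pos']])[0].astype(int);c=p['pixels'][v-40:v+60,u-65:u+65,::-1]
  cv2.imwrite('pics/%s7.png'%n,cv2.resize(c,(400,308),interpolation=2))
cv2.imwrite('pics/c7.png',np.hstack([cv2.imread('pics/top7.png'),cv2.imread('pics/side7.png')]))
"
```

```text
21.5 [ 0.55980273 -0.18869562  0.14991658] 0.03165207013759973 44.91017652209848
[0.484, -1.594, 74.916, 0.002]
```

View pics/c7.png

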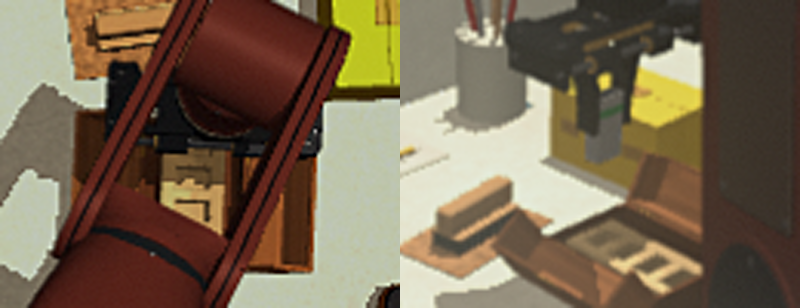

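The stamp is held upright above the case, and the brush stands on its mat. Now I lower it to just above the rack.

>>> carry_out:
  rows:
    - [[0.5, -1.6, 40, 0, 0.3], [0.5, -1.6, 70, 0, 0.3], [0.5, -1.6, 75, 0, 0.3], [0.5, -1.6, 75, 0, 0.3], [0.5, -1.6, 75, 0, 0.3]]

```text
t: 22.22
tcp_pos: [0.5601, -0.1921, 0.0769]
tool_rot: [0.019, 1.0, -0.001, 0.001]
contact_force: [0.1, 0.1, -2.5]
gripper_width: 0.0316
finger_force: 44.9
```

```bash
python3 -c "
from h import *
s=manip.state();print(s['t'],s['tcp_pos'],s['gripper_width'],s['finger_force'],s['contact_force'])
print(slot(3,.055))
p=manip.read_camera('side');u,v=proj(p,[s['tcp_pos']])[0].astype(int)
# upright stamp model at measured pose
fr=[s['tcp_pos'][0],s['tcp_pos'][1],yawof(s['tool_rot'])]
im=cv2.resize(p['pixels'][v-30:v+45,u-50:u+50,::-1],None,fx=7,fy=7,interpolation=2)
for B in (box(.018,.032,s['tcp_pos'][2]-.032,s['tcp_pos'][2]+.033),box(.018,.032,s['tcp_pos'][2]-.032,s['tcp_pos'][2]-.0319)):
  cv2.polylines(im,[cv2.convexHull(((proj(p,place(B,fr))+.5-[u-50,v-30])*7).astype(np.int32))],True,(255,0,255),1)
for x in(-.051,-.017,.017,.051):
  B=place(box(.0215,.0355,.03,.0301,x),CASE); cv2.polylines(im,[cv2.convexHull(((proj(p,B)+.5-[u-50,v-30])*7).astype(np.int32))],True,(0,255,255),1)
cv2.imwrite('pics/s8.png',im)
"
```

```text
22.225 [ 0.56010481 -0.19208976  0.07693363] 0.03158454677789841 44.91018668340985 [ 0.05677766  0.07161332 -2.51543921]
[0.973, 1.847, 21.929, 0.0]
```

View pics/s8.png

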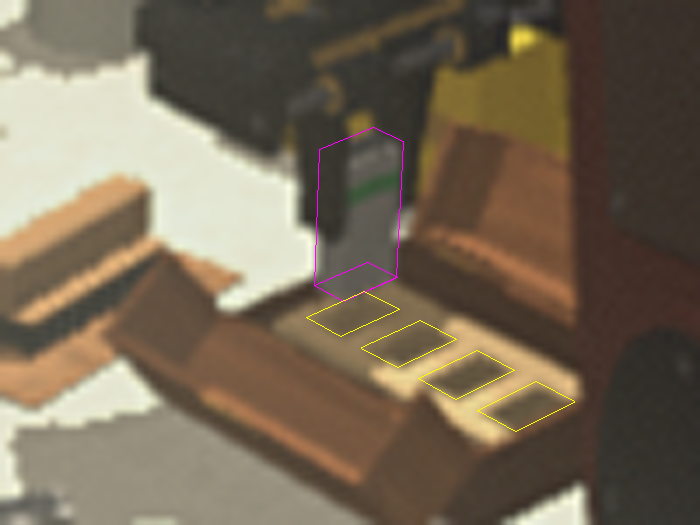

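The overlay puts the stamp almost over slot 3, and the projected slots match the dark holes in the picture. I'll correct the y error of about 2 mm and check again.

>>> carry_out:
  rows:
    - [[0.5, 1.8, 8, 0, 0.3], [0.5, 1.8, 8, 0, 0.3], [0.5, 1.8, 8, 0, 0.3], [0.5, 1.8, 8, 0, 0.3]]

```text
t: 22.78
tcp_pos: [0.5584, -0.1898, 0.0672]
tool_rot: [0.019, 1.0, -0.0, 0.0]
contact_force: [-0.0, -0.1, -3.6]
gripper_width: 0.0317
finger_force: 44.9
```

```bash
python3 -c "
from h import *
s=manip.state();print(s['t'],s['tcp_pos'],s['contact_force'])
print(slot(3,.055),slot(3,.040))"
```

```text
22.775 [ 0.55842386 -0.18982991  0.06716329] [-0.00547599 -0.07811294 -3.6033311 ]
[-0.852, -0.374, 12.163, 0.0] [-0.849, -0.373, 27.163, 0.0]
```

```bash
cat >> h.py <<'E'
def avg(n=6):
    "mean of several noisy TCP readings; each picture lets 0.05 s pass"
    a=[]
    for i in range(n):
        if i: manip.read_camera("side")
        a.append(manip.state()["tcp_pos"])
    a=np.array(a); return a.mean(0),a.std(0)
E
python3 -c "
from h import *
m,sd=avg();print(m,sd)
x=.051;c,s=np.cos(CASE[2]),np.sin(CASE[2]);print(CASE[0]+c*x,CASE[1]+s*x)"
```

```text
[ 0.55841143 -0.18982733  0.0671595 ] [1.78637866e-05 2.03658402e-05 2.22840666e-05]
0.5592631824307007 -0.19023753362167378
```

>>> carry_out:
  rows:
    - [[-0.9, -0.4, 4, 0, 0.3], [-0.9, -0.4, 8, 0, 0.3], [-0.9, -0.4, 8, 0, 0.3], [-0.9, -0.4, 8, 0, 0.3]]

```text
t: 23.52
tcp_pos: [0.559, -0.1904, 0.0588]
tool_rot: [0.019, 1.0, -0.0, -0.0]
contact_force: [0.3, -2.1, -3.7]
gripper_width: 0.0319
finger_force: 44.9
```

```bash
python3 -c "
from h import *
s=manip.state();print(s['t'],s['tcp_pos'],s['contact_force'])
print(slot(3,.040))"
```

```text
23.525 [ 0.55899599 -0.19035553  0.05883983] [ 0.26417248 -2.13030608 -3.72618687]
[-0.272, 0.131, 18.84, 0.0]
```

>>> carry_out:
  rows:
    - [[-0.2, 0, 6, 0, 0.3], [-0.2, 0, 12, 0, 0.3], [-0.2, 0, 16, 0, 0.3], [-0.2, 0, 18, 0, 0.3], [-0.2, 0, 18, 0, 0.3]]

```text
t: 24.15
tcp_pos: [0.5594, -0.1905, 0.0408]
tool_rot: [0.019, 1.0, -0.0, -0.0]
contact_force: [1.1, -4.2, -4.5]
gripper_width: 0.0316
finger_force: 44.9
```

>>> carry_out:
  rows:
    - [[-0.2, 0, 18.5, 0, 0.4], [-0.2, 0, 18.5, 0, 0.5], [-0.2, 0, 18.5, 0, 0.6], [-0.2, 0, 18.5, 0, 0.6], [-0.2, 0, 0, 0, 0.6], [-0.2, 0, -40, 0, 0.6], [-0.2, 0, -85, 0, 0.6], [-0.2, 0, -110, 0, 0.6], [-0.2, 0, -110, 0, 0.6]]

```text
t: 25.28
tcp_pos: [0.5612, -0.1899, 0.153]
tool_rot: [0.019, 1.0, -0.0, 0.002]
contact_force: [-0.2, 0.4, -0.1]
gripper_width: 0.0519
finger_force: 0.0
```

```bash
python3 -c "
from h import *
s=manip.state();print(s['t'],s['tcp_pos'],s['contact_force'])
p=manip.read_camera('side');
u,v=proj(p,[[.559,-.19,.04]])[0].astype(int);im=cv2.resize(p['pixels'][v-30:v+40,u-50:u+50,::-1],None,fx=6,fy=6,interpolation=2)
B=place(box(.018,.032,.072,.073,.051),CASE); cv2.polylines(im,[cv2.convexHull(((proj(p,B)+.5-[u-50,v-30])*6).astype(np.int32))],True,(255,0,255),1)
cv2.imwrite('pics/s9.png',im)
print(delta(.5705,.0805,.15,1.47))"
```

```text
25.275 [ 0.5612392  -0.18990699  0.15302311] [-0.16364511  0.43211281 -0.07242226]
[-0.405, 270.2, 1.142, -1.507]
```

View pics/s9.png

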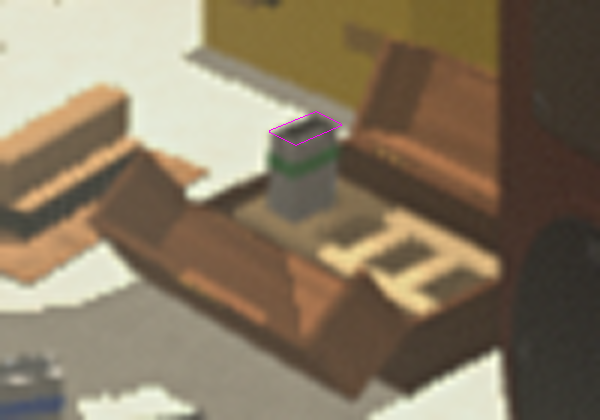

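Green sits fully down in slot 3: its top matches the model at 73 mm. Next is the red stamp.

>>> carry_out:
  rows:
    - [[0, 30, 0, 0.18, 0.7], [0, 70, 0, 0.36, 0.7], [0, 110, 0, 0.54, 0.7], [0, 150, 0, 0.72, 0.7], [0, 190, 0, 0.9, 0.7], [0, 230, 0, 1.08, 0.7], [0, 260, 0, 1.26, 0.7], [0, 270, 0, 1.44, 0.7], [0, 270, 0, 1.635, 0.7], [0, 270, 40, 1.635, 0.7], [0, 270, 80, 1.635, 0.7], [0, 270, 110, 1.635, 0.7], [0, 270, 121, 1.635, 0.7], [0, 270, 121, 1.635, 0.7], [0, 270, 121, 1.635, 0.1], [0, 270, 121, 1.635, 0.1], [0, 270, 121, 1.635, 0.1], [0, 270, 121, 1.635, 0.1], [0, 270, 121, 1.635, 0.1], [0, 270, 121, 1.635, 0.1]]
  squeeze: 15

```text
t: 27.82
tcp_pos: [0.57, 0.0796, 0.0303]
tool_rot: [0.742, 0.67, 0.0, 0.0]
contact_force: [-0.2, 0.2, 2.6]
gripper_width: 0.0181
finger_force: 15.0
```

>>> carry_out:
  rows:
    - [[0, 0, 0, 0, 0.1], [0, 0, 0, 0, 0.1], [0, 0, 0, 0, 0.1], [0, 0, 0, 0, 0.1]]

```text
t: 28.32
tcp_pos: [0.5701, 0.0796, 0.0303]
tool_rot: [0.742, 0.67, 0.0, 0.0]
contact_force: [-1.5, -0.4, 3.3]
gripper_width: 0.0178
finger_force: 15.0
```

>>> carry_out:
  rows:
    - [[0, 0, 0, 0, 0.7], [0, 0, 0, 0, 0.7], [0, 0, 0, 0, 0.7], [0, 0, 0, -0.175, 0.7], [0, 0, 0, -0.35, 0.7], [0, 0, 0, -0.525, 0.7], [0, 0, 0, -0.7, 0.7], [0, 0, 0, -0.875, 0.7], [0, 0, 0, -1.05, 0.7], [0, 0, 0, -1.225, 0.7], [0, 0, 0, -1.4, 0.7], [0, 0, 0, -1.571, 0.7], [0, 0, 0, -1.571, 0.7], [0, 0, 0, -1.571, 0.3], [0, 0, 0, -1.571, 0.3], [0, 0, 0, -1.571, 0.3], [0, 0, 0, -1.571, 0.3], [0, 0, 0, -1.571, 0.3], [0, 0, 0, -1.571, 0.3]]
  squeeze: 45

```text
t: 30.7
tcp_pos: [0.5699, 0.0794, 0.0301]
tool_rot: [0.051, 0.999, -0.0, 0.0]
contact_force: [-0.8, -2.6, 0.3]
gripper_width: 0.0317
finger_force: 44.9
```

```bash
sed -i 's/^CASE=.*/CASE=[.5083,-.1888,-.038]/' h.py; python3 -c "
from h import *
s=manip.state();print(s['tcp_pos'],yawof(s['tool_rot']),s['gripper_width'],s['finger_force'],s['joint_pos'][5])
print(slot(2,.15))"
```

```text
[0.56986766 0.0793954  0.03009663] 3.0396246639534623 0.0317341961373565 44.93475254508667 -1.467101231855867
[16.967, -272.014, -119.834, -0.064]
```

>>> carry_out:
  rows:
    - [[0, 0, -40, 0, 0.3], [0, 0, -80, 0, 0.3], [0, 0, -118, 0, 0.3], [3, -40, -118, 0, 0.3], [6, -85, -118, -0.02, 0.3], [9, -130, -118, -0.04, 0.3], [12, -175, -118, -0.064, 0.3], [15, -220, -118, -0.064, 0.3], [17, -260, -118, -0.064, 0.3], [17, -272, -118, -0.064, 0.3], [17, -272, -118, -0.064, 0.3], [17, -272, -118, -0.064, 0.3], [17, -272, -80, -0.064, 0.3], [17, -272, -55, -0.064, 0.3], [17, -272, -45, -0.064, 0.3], [17, -272, -45, -0.064, 0.3], [17, -272, -45, -0.064, 0.3]]

```text
t: 32.83
tcp_pos: [0.5263, -0.1894, 0.0764]
tool_rot: [0.019, 1.0, -0.0, 0.001]
contact_force: [-0.1, 0.4, -2.4]
gripper_width: 0.0317
finger_force: 44.9
```

```bash
python3 -c "
from h import *
s=manip.state();print(s['t'],s['tcp_pos'],s['gripper_width'],s['contact_force'])
print(slot(2,.062))"
```

```text
32.825 [ 0.52632332 -0.18938285  0.07641504] 0.03167331582284727 [-0.11915728  0.36051601 -2.37559396]
[1.061, -0.089, 14.413, 0.001]
```

>>> carry_out:
  rows:
    - [[1, 0, 6, 0, 0.3], [1, 0, 12, 0, 0.3], [1, 0, 12, 0, 0.3], [1, 0, 12, 0, 0.3]]

```text
t: 33.33
tcp_pos: [0.5242, -0.1892, 0.063]
tool_rot: [0.019, 1.0, 0.0, -0.0]
contact_force: [0.5, -0.7, -1.9]
gripper_width: 0.0319
finger_force: 44.9
```

```bash
python3 -c "
from h import *
s=manip.state();print(s['t'],s['tcp_pos'],s['gripper_width'],s['contact_force'])
print(slot(2,.0385))"
```

```text
33.325 [ 0.52422814 -0.18924125  0.06299144] 0.03192478372885542 [ 0.48929765 -0.68070313 -1.9408566 ]
[-1.069, -0.166, 24.491, 0.0]
```

>>> carry_out:
  rows:
    - [[-1, -0.2, 2, 0, 0.3], [-1, -0.2, 5, 0, 0.3], [-1, -0.2, 7, 0, 0.3], [-1, -0.2, 7, 0, 0.3]]

```text
t: 33.83
tcp_pos: [0.525, -0.1893, 0.0557]
tool_rot: [0.019, 1.0, 0.0, -0.0]
contact_force: [-0.8, -0.1, -2.6]
gripper_width: 0.0318
finger_force: 44.9
```

```bash
python3 -c "
from h import *
s=manip.state();print(s['t'],s['tcp_pos'],s['gripper_width'],s['contact_force'])
print(slot(2,.0385))"
```

```text
33.825 [ 0.52500964 -0.18931141  0.05570748] 0.03177133527976861 [-0.77433343 -0.10763316 -2.63993242]
[-0.293, -0.129, 17.207, 0.0]
```

In the slot with no side force. I'll push it down, release and lift.

>>> carry_out:
  rows:
    - [[-0.2, -0.1, 6, 0, 0.3], [-0.2, -0.1, 12, 0, 0.3], [-0.2, -0.1, 15, 0, 0.3], [-0.2, -0.1, 16.5, 0, 0.3], [-0.2, -0.1, 16.5, 0, 0.3]]

```text
t: 34.45
tcp_pos: [0.5254, -0.1895, 0.0394]
tool_rot: [0.019, 1.0, 0.0, -0.0]
contact_force: [0.1, 0.6, -1.9]
gripper_width: 0.0316
finger_force: 44.9
```

>>> carry_out:
  rows:
    - [[0, 0, 0, 0, 0.4], [0, 0, 0, 0, 0.5], [0, 0, 0, 0, 0.6], [0, 0, 0, 0, 0.6], [0, 0, -18, 0, 0.6], [0, 0, -58, 0, 0.6], [0, 0, -103, 0, 0.6], [0, 0, -112, 0, 0.6], [0, 0, -112, 0, 0.6]]

```text
t: 35.58
tcp_pos: [0.526, -0.1899, 0.153]
tool_rot: [0.019, 1.0, -0.001, 0.001]
contact_force: [0.5, 0.2, 0.7]
gripper_width: 0.0522
finger_force: 0.0
```

```bash
python3 -c "
from h import *
s=manip.state();print(s['t'],s['tcp_pos'],yawof(s['tool_rot']))
print(delta(.5035,.049,.031,-.43+np.pi/2))"
```

```text
35.575 [ 0.52604404 -0.189853    0.15297405] 3.103813907051634
[31.822, 237.96, 121.65, -1.179]
```

>>> carry_out:
  rows:
    - [[3, 25, 0, 0.18, 0.7], [7, 60, 0, 0.36, 0.7], [12, 95, 0, 0.54, 0.7], [17, 130, 0, 0.72, 0.7], [22, 165, 0, 0.9, 0.7], [27, 200, 0, 1.08, 0.7], [32, 228, 0, 1.26, 0.7], [32, 238, 0, 1.44, 0.7], [32, 238, 0, 1.62, 0.7], [32, 238, 10, 1.8, 0.7], [32, 238, 30, 1.963, 0.7], [32, 238, 70, 1.963, 0.7], [32, 238, 110, 1.963, 0.7], [32, 238, 121, 1.963, 0.7], [32, 238, 121, 1.963, 0.7], [32, 238, 121, 1.963, 0.1], [32, 238, 121, 1.963, 0.1], [32, 238, 121, 1.963, 0.1], [32, 238, 121, 1.963, 0.1], [32, 238, 121, 1.963, 0.1]]
  squeeze: 15

```text
t: 38.08
tcp_pos: [0.5026, 0.0494, 0.0307]
tool_rot: [0.842, 0.54, 0.0, 0.0]
contact_force: [-1.9, 1.5, 1.2]
gripper_width: 0.0186
finger_force: 3.6
```

>>> carry_out:
  rows:
    - [[0, 0, 0, 0, 0.1], [0, 0, 0, 0, 0.1], [0, 0, 0, 0, 0.1], [0, 0, 0, 0, 0.1], [0, 0, 0, 0, 0.1]]

```text
t: 38.7
tcp_pos: [0.5027, 0.0495, 0.0307]
tool_rot: [0.842, 0.54, 0.0, 0.0]
contact_force: [-0.4, 1.2, 2.7]
gripper_width: 0.0176
finger_force: 15.0
```

>>> carry_out:
  rows:
    - [[0, 0, 0, 0, 0.7], [0, 0, 0, 0, 0.7], [0, 0, 0, 0, 0.7], [0, 0, 0, -0.175, 0.7], [0, 0, 0, -0.35, 0.7], [0, 0, 0, -0.525, 0.7], [0, 0, 0, -0.7, 0.7], [0, 0, 0, -0.875, 0.7], [0, 0, 0, -1.05, 0.7], [0, 0, 0, -1.225, 0.7], [0, 0, 0, -1.4, 0.7], [0, 0, 0, -1.571, 0.7], [0, 0, 0, -1.571, 0.7], [0, 0, 0, -1.571, 0.3], [0, 0, 0, -1.571, 0.3], [0, 0, 0, -1.571, 0.3], [0, 0, 0, -1.571, 0.3], [0, 0, 0, -1.571, 0.3], [0, 0, 0, -1.571, 0.3]]
  squeeze: 45

```text
t: 41.08
tcp_pos: [0.5024, 0.0493, 0.0305]
tool_rot: [0.213, 0.977, -0.0, -0.0]
contact_force: [-1.1, -2.3, 1.6]
gripper_width: 0.0314
finger_force: 44.9
```

```bash
python3 -c "
from h import *
s=manip.state();print(s['tcp_pos'],yawof(s['tool_rot']),s['gripper_width'],s['finger_force'],s['joint_pos'][5])
print(slot(1,.15))"
```

```text
[0.50237488 0.04926628 0.03053951] 2.7117532146340935 0.03144861883239489 44.93989629554562 -1.199105977281483
[-88.874, -220.479, -119.383, -0.392]
```

>>> carry_out:
  rows:
    - [[0, 0, -40, 0, 0.3], [0, 0, -80, 0, 0.3], [0, 0, -118, 0, 0.3], [-15, -37, -118, -0.08, 0.3], [-32, -80, -118, -0.16, 0.3], [-49, -122, -118, -0.24, 0.3], [-66, -165, -118, -0.32, 0.3], [-82, -205, -118, -0.392, 0.3], [-89, -220, -118, -0.392, 0.3], [-89, -220, -118, -0.392, 0.3], [-89, -220, -118, -0.392, 0.3], [-89, -220, -118, -0.392, 0.3], [-89, -220, -80, -0.392, 0.3], [-89, -220, -50, -0.392, 0.3], [-89, -220, -39, -0.392, 0.3], [-89, -220, -39, -0.392, 0.3], [-89, -220, -39, -0.392, 0.3], [-89, -220, -39, -0.392, 0.3]]

```text
t: 43.32
tcp_pos: [0.4927, -0.1881, 0.071]
tool_rot: [0.019, 1.0, -0.001, 0.001]
contact_force: [-0.3, -0.2, -2.8]
gripper_width: 0.0316
finger_force: 44.9
```

```bash
python3 -c "
from h import *
s=manip.state();print(s['t'],s['tcp_pos'],s['gripper_width'],s['contact_force'])
print(slot(1,.0385))"
```

```text
43.325 [ 0.4927192  -0.18808772  0.07097094] 0.031638847093889255 [-0.27599294 -0.23579861 -2.76794804]
[1.476, -0.082, 32.468, 0.0]
```

>>> carry_out:
  rows:
    - [[0.8, 0, 4, 0, 0.3], [0.8, 0, 7, 0, 0.3], [0.8, 0, 7, 0, 0.3], [0.8, 0, 7, 0, 0.3], [0.8, 0, 7, 0, 0.3]]

```text
t: 43.95
tcp_pos: [0.491, -0.1876, 0.0626]
tool_rot: [0.019, 1.0, -0.0, 0.0]
contact_force: [0.4, -0.3, -2.9]
gripper_width: 0.0316
finger_force: 44.9
```

```bash
python3 -c "
from h import *
s=manip.state();print(s['t'],s['tcp_pos'],s['gripper_width'],s['contact_force'])
print(slot(1,.0385))"
```

```text
43.95 [ 0.49096531 -0.18760152  0.06260142] 0.03160512669599683 [ 0.44322679 -0.3424579  -2.90425743]
[-0.365, -0.538, 24.101, 0.0]
```

>>> carry_out:
  rows:
    - [[-0.4, -0.5, 3, 0, 0.3], [-0.4, -0.5, 7, 0, 0.3], [-0.4, -0.5, 9, 0, 0.3], [-0.4, -0.5, 9, 0, 0.3]]

```text
t: 44.45
tcp_pos: [0.491, -0.1879, 0.0532]
tool_rot: [0.019, 1.0, 0.0, -0.0]
contact_force: [0.3, 0.1, -3.3]
gripper_width: 0.0315
finger_force: 44.9
```

```bash
python3 -c "
from h import *
s=manip.state();print(s['t'],s['tcp_pos'],s['gripper_width'],s['contact_force'])
print(slot(1,.0385))"
```

```text
44.45 [ 0.49102257 -0.18794388  0.0531732 ] 0.0314744266601264 [ 0.33463561  0.12184088 -3.2509187 ]
[-0.307, -0.204, 14.673, 0.0]
```

>>> carry_out:
  rows:
    - [[-0.2, -0.2, 5, 0, 0.3], [-0.2, -0.2, 10, 0, 0.3], [-0.2, -0.2, 13, 0, 0.3], [-0.2, -0.2, 14.2, 0, 0.3], [-0.2, -0.2, 14.2, 0, 0.3]]

```text
t: 45.08
tcp_pos: [0.4914, -0.1883, 0.0392]
tool_rot: [0.019, 1.0, 0.0, -0.0]
contact_force: [-0.3, 0.5, -2.7]
gripper_width: 0.032
finger_force: 44.9
```

>>> carry_out:
  rows:
    - [[0, 0, 0, 0, 0.4], [0, 0, 0, 0, 0.5], [0, 0, 0, 0, 0.6], [0, 0, 0, 0, 0.6], [0, 0, -18, 0, 0.6], [0, 0, -58, 0, 0.6], [0, 0, -103, 0, 0.6], [0, 0, -112, 0, 0.6], [0, 0, -112, 0, 0.6]]

```text
t: 46.2
tcp_pos: [0.4921, -0.1886, 0.1527]
tool_rot: [0.019, 1.0, -0.001, 0.001]
contact_force: [-0.2, 0.5, -1.0]
gripper_width: 0.0523
finger_force: 0.0
```

```bash
python3 -c "
from h import *
s=manip.state();print(s['t'],s['tcp_pos'],yawof(s['tool_rot']))
print(delta(.4267,.0345,.031,-.52+np.pi/2))"
```

```text
46.2 [ 0.4920596  -0.18858935  0.15269521] 3.1038461363422285
[74.002, 220.601, 121.282, -1.089]
```

>>> carry_out:
  rows:
    - [[9, 27, 0, 0.18, 0.7], [20, 60, 0, 0.36, 0.7], [31, 92, 0, 0.54, 0.7], [42, 125, 0, 0.72, 0.7], [53, 158, 0, 0.9, 0.7], [64, 191, 0, 1.08, 0.7], [72, 215, 0, 1.26, 0.7], [74, 220.5, 0, 1.44, 0.7], [74, 220.5, 0, 1.62, 0.7], [74, 220.5, 5, 1.8, 0.7], [74, 220.5, 15, 1.96, 0.7], [74, 220.5, 30, 2.053, 0.7], [74, 220.5, 70, 2.053, 0.7], [74, 220.5, 110, 2.053, 0.7], [74, 220.5, 120.5, 2.053, 0.7], [74, 220.5, 120.5, 2.053, 0.7], [74, 220.5, 120.5, 2.053, 0.1], [74, 220.5, 120.5, 2.053, 0.1], [74, 220.5, 120.5, 2.053, 0.1], [74, 220.5, 120.5, 2.053, 0.1]]
  squeeze: 15

```text
t: 48.7
tcp_pos: [0.4262, 0.0348, 0.0313]
tool_rot: [0.865, 0.502, 0.0, 0.0]
contact_force: [-1.0, -0.0, 1.3]
gripper_width: 0.0289
finger_force: 0.0
```

>>> carry_out:
  rows:
    - [[0, 0, 0, 0, 0.1], [0, 0, 0, 0, 0.1], [0, 0, 0, 0, 0.1], [0, 0, 0, 0, 0.1], [0, 0, 0, 0, 0.1], [0, 0, 0, 0, 0.1]]

```text
t: 49.45
tcp_pos: [0.4261, 0.0348, 0.031]
tool_rot: [0.865, 0.502, 0.0, 0.0]
contact_force: [0.0, 1.0, 2.8]
gripper_width: 0.0183
finger_force: 15.0
```

>>> carry_out:
  rows:
    - [[0, 0, 0, 0, 0.7], [0, 0, 0, 0, 0.7], [0, 0, 0, 0, 0.7], [0, 0, 0, -0.175, 0.7], [0, 0, 0, -0.35, 0.7], [0, 0, 0, -0.525, 0.7], [0, 0, 0, -0.7, 0.7], [0, 0, 0, -0.875, 0.7], [0, 0, 0, -1.05, 0.7], [0, 0, 0, -1.225, 0.7], [0, 0, 0, -1.4, 0.7], [0, 0, 0, -1.571, 0.7], [0, 0, 0, -1.571, 0.7], [0, 0, 0, -1.571, 0.3], [0, 0, 0, -1.571, 0.3], [0, 0, 0, -1.571, 0.3], [0, 0, 0, -1.571, 0.3], [0, 0, 0, -1.571, 0.3], [0, 0, 0, -1.571, 0.3]]
  squeeze: 45

```text
t: 51.82
tcp_pos: [0.4258, 0.0347, 0.0308]
tool_rot: [0.257, 0.966, -0.0, -0.0]
contact_force: [-0.6, -2.1, 1.5]
gripper_width: 0.0314
finger_force: 45.0
```

```bash
python3 -c "
from h import *
s=manip.state();print(s['tcp_pos'],yawof(s['tool_rot']),s['gripper_width'],s['finger_force'],s['joint_pos'])
print(slot(0,.15))"
```

```text
[0.42578148 0.03467935 0.03084396] 2.6217397476113975 0.03139623282187473 44.96272138785571 [-1.03514044e-01 -1.27096667e-02  2.17562213e+00 -3.88887529e-04
  9.78869467e-01 -1.15424046e+00]
[-137.433, -176.644, -119.096, -0.482]
```

>>> carry_out:
  rows:
    - [[0, 0, -40, 0, 0.3], [0, 0, -80, 0, 0.3], [0, 0, -118, 0, 0.3], [-22, -28, -118, -0.08, 0.3], [-50, -64, -118, -0.17, 0.3], [-78, -100, -118, -0.26, 0.3], [-106, -136, -118, -0.35, 0.3], [-130, -167, -118, -0.44, 0.3], [-137, -177, -118, -0.482, 0.3], [-137, -177, -118, -0.482, 0.3], [-137, -177, -118, -0.482, 0.3], [-137, -177, -118, -0.482, 0.3], [-137, -177, -80, -0.482, 0.3], [-137, -177, -50, -0.482, 0.3], [-137, -177, -39, -0.482, 0.3], [-137, -177, -39, -0.482, 0.3], [-137, -177, -39, -0.482, 0.3], [-137, -177, -39, -0.482, 0.3]]

```text
t: 54.08
tcp_pos: [0.4578, -0.1873, 0.0712]
tool_rot: [0.019, 1.0, -0.001, 0.001]
contact_force: [-0.1, 0.7, -2.8]
gripper_width: 0.032
finger_force: 45.0
```

```bash
python3 -c "
from h import *
s=manip.state();print(s['t'],s['tcp_pos'],s['gripper_width'],s['contact_force'])
print(slot(0,.0385))"
```

```text
54.075 [ 0.45783362 -0.18734903  0.0712055 ] 0.032032508462488965 [-0.14465772  0.74785834 -2.84975535]
[0.586, 0.507, 32.704, 0.0]
```

>>> carry_out:
  rows:
    - [[0, 0.2, 4, 0, 0.3], [0, 0.2, 7, 0, 0.3], [0, 0.2, 7, 0, 0.3], [0, 0.2, 7, 0, 0.3], [0, 0.2, 7, 0, 0.3]]

```text
t: 54.7
tcp_pos: [0.4569, -0.1867, 0.0629]
tool_rot: [0.019, 1.0, -0.0, 0.0]
contact_force: [0.1, 0.3, -2.8]
gripper_width: 0.0315
finger_force: 45.0
```

```bash
python3 -c "
from h import *
s=manip.state();print(s['t'],s['tcp_pos'],s['gripper_width'],s['contact_force'])
print(slot(0,.0385))"
```

```text
54.7 [ 0.45691584 -0.18669164  0.06289444] 0.031540985898245895 [ 0.07169961  0.26222163 -2.75485349]
[-0.424, -0.153, 24.394, 0.0]
```

>>> carry_out:
  rows:
    - [[-0.3, -0.2, 3, 0, 0.3], [-0.3, -0.2, 7, 0, 0.3], [-0.3, -0.2, 9, 0, 0.3], [-0.3, -0.2, 9, 0, 0.3]]

```text
t: 55.2
tcp_pos: [0.4569, -0.1867, 0.0535]
tool_rot: [0.019, 1.0, 0.0, -0.0]
contact_force: [0.0, -0.3, -2.5]
gripper_width: 0.0315
finger_force: 45.0
```

```bash
python3 -c "
from h import *
s=manip.state();print(s['t'],s['tcp_pos'],s['gripper_width'],s['contact_force'])
print(slot(0,.0385))"
```

```text
55.2 [ 0.45687917 -0.18667517  0.05347832] 0.03151395438338681 [ 0.00945852 -0.32068819 -2.52617899]
[-0.474, -0.175, 14.978, 0.0]
```

>>> carry_out:
  rows:
    - [[-0.4, -0.2, 5, 0, 0.3], [-0.4, -0.2, 10, 0, 0.3], [-0.4, -0.2, 13, 0, 0.3], [-0.4, -0.2, 14.4, 0, 0.3], [-0.4, -0.2, 14.4, 0, 0.3]]

```text
t: 55.82
tcp_pos: [0.4575, -0.187, 0.0393]
tool_rot: [0.019, 1.0, 0.0, -0.0]
contact_force: [-0.1, -0.1, -2.2]
gripper_width: 0.0316
finger_force: 45.0
```

>>> carry_out:
  rows:
    - [[0, 0, 0, 0, 0.4], [0, 0, 0, 0, 0.5], [0, 0, 0, 0, 0.6], [0, 0, 0, 0, 0.6], [0, 0, -18, 0, 0.6], [0, 0, -58, 0, 0.6], [0, 0, -103, 0, 0.6], [0, 0, -130, 0, 0.6], [0, 50, -130, 0.18, 0.3], [0, 100, -130, 0.36, 0], [0, 150, -130, 0.54, 0], [0, 200, -130, 0.72, 0], [0, 230, -130, 0.9, 0], [0, 230, -130, 1.08, 0], [0, 230, -130, 1.26, 0], [0, 230, -130, 1.44, 0], [0, 230, -130, 1.571, 0], [0, 230, -130, 1.571, 0]]

```text
t: 58.08
tcp_pos: [0.4662, 0.0428, 0.1695]
tool_rot: [0.72, 0.694, 0.0, 0.0]
contact_force: [-0.1, -0.5, 0.8]
gripper_width: 0.0007
finger_force: 0.0
```

```bash
python3 - <<'E'
from h import *
s=manip.state();print(s['t'],s['tcp_pos'],yawof(s['tool_rot']),s['gripper_width'])
ims=[]
for n in('top','side'):
  p=manip.read_camera(n);u,v=proj(p,[[.508,-.188,.05]])[0].astype(int)
  x0,y0=max(u-65,0),v-45;c=cv2.resize(p['pixels'][y0:y0+90,x0:x0+130,::-1],None,fx=3.05,fy=3.05,interpolation=2)
  for a,sg in((2.25,1),(2.06,-1)): cv2.polylines(c,[cv2.convexHull(((proj(p,place(lid(a,sg),CASE))+.5-[x0,y0])*3.05).astype(np.int32))],True,(255,0,255),1)
  for i in range(4):
    B=place(box(.018,.032,.0725,.0726,(-.051,-.017,.017,.051)[i]),CASE); cv2.polylines(c,[cv2.convexHull(((proj(p,B)+.5-[x0,y0])*3.05).astype(np.int32))],True,(0,255,255),1)
  ims.append(c)
  if n=='side' : brush=p
cv2.imwrite('pics/c10.png',np.hstack(ims))
c,sn=np.cos(CASE[2]),np.sin(CASE[2])
def cp(y,z): return delta(CASE[0]-sn*y,CASE[1]+c*y,z,CASE[2]+np.pi/2)
print(cp(.150,.20),cp(.150,.046))
E
```

```text
58.075 [0.46620011 0.04279552 0.16948042] 1.5340224124116035 0.0007080677330788503
[-79.944, 50.656, -30.56, 0.003] [-79.944, 50.656, 123.44, 0.003]
```

View pics/c10.png

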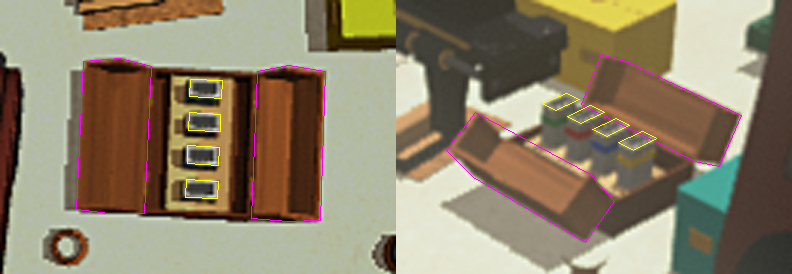

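All four stamps are fully down in their slots, and the lid model fits at about 2.25 (left) and 2.06 (right). Next I bring the shut fingers outside the left lid.

>>> carry_out:
  rows:
    - [[-40, 25, 0, 0, 0], [-80, 50.7, 0, 0, 0], [-80, 50.7, 20, 0, 0], [-80, 50.7, 60, 0, 0], [-80, 50.7, 100, 0, 0], [-80, 50.7, 125, 0, 0], [-80, 50.7, 125, 0, 0], [-80, 50.7, 125, 0, 0]]

```text
t: 59.18
tcp_pos: [0.5147, -0.0393, 0.0455]
tool_rot: [0.72, 0.694, 0.0, 0.001]
contact_force: [0.2, -0.5, 0.2]
gripper_width: 0.0005
finger_force: 0.0
```

```bash
cat >> h.py <<'E'
def cp(y,z):
    "tool shifts to the point (0,y,z) of the case, tool x along the case's y"
    c,sn=np.cos(CASE[2]),np.sin(CASE[2])
    return delta(CASE[0]-sn*y,CASE[1]+c*y,z,CASE[2]+np.pi/2)
def path(sg,a0,r0,back,drop,aa):
    for a in aa:
        rr=54.5 if a>1.5 else r0; d=drop if a>1.5 else 0
        y=55-rr*np.cos(a)+46*np.sin(a)+back; z=40+rr*np.sin(a)+46*np.cos(a)-d
        print(round(a,2),np.round(cp(sg*y/1000,z/1000)[:3],1).tolist())
E
python3 -c "
from h import *
s=manip.state();print(s['t'],s['tcp_pos'],s['contact_force'])
print(cp(.150,.044))
path(1,2.25,40,10,10,[2.25,2.1,1.95,1.8,1.65,1.57])
path(1,0,40,10,0,[1.45,1.3,1.15,1.0,.85,.7,.55,.4,.25,.1,0])"
```

```text
59.175 [ 0.51469946 -0.03927584  0.04553705] [ 0.24113952 -0.54449004  0.2000937 ]
[0.342, -0.716, 1.536, 0.001]
2.25 [-14.6, -0.7, 2.0]
2.1 [-17.4, -0.7, -8.3]
1.95 [-21.8, -0.7, -18.1]
1.8 [-27.5, -0.7, -27.1]
1.65 [-34.5, -0.7, -35.1]
1.57 [-38.7, -0.7, -39.0]
1.45 [-43.8, -0.7, -39.7]
1.3 [-51.0, -0.7, -45.3]
1.15 [-59.0, -0.7, -49.8]
1.0 [-67.6, -0.7, -53.0]
0.85 [-76.5, -0.7, -54.9]
0.7 [-85.6, -0.7, -55.4]
0.55 [-94.7, -0.7, -54.6]
0.4 [-103.6, -0.7, -52.4]
0.25 [-112.0, -0.7, -48.9]
0.1 [-119.9, -0.8, -44.2]
0 [-124.7, -0.8, -40.4]
```

>>> carry_out:
  rows:
    - [[-7, -0.7, 2, 0, 0], [-12, -0.7, 2, 0, 0], [-14.6, -0.7, 2, 0, 0], [-16, -0.7, -3, 0, 0], [-17.4, -0.7, -8, 0, 0], [-19.5, -0.7, -13, 0, 0], [-22, -0.7, -18, 0, 0], [-24.6, -0.7, -22.5, 0, 0], [-27.5, -0.7, -27, 0, 0], [-31, -0.7, -31, 0, 0], [-34.5, -0.7, -35, 0, 0], [-36.5, -0.7, -37, 0, 0], [-38.7, -0.7, -39, 0, 0], [-38.7, -0.7, -39, 0, 0]]

```text
t: 60.92
tcp_pos: [0.5123, -0.0766, 0.0848]
tool_rot: [0.72, 0.694, 0.001, -0.0]
contact_force: [-1.0, 7.5, 5.0]
gripper_width: 0.0004
finger_force: 3.7
```

```bash
python3 -c "
from h import *
s=manip.state();print(s['t'],s['tcp_pos'],s['contact_force'])
p=manip.read_camera('side');cv2.imwrite('pics/s11.png',cv2.resize(p['pixels'][90:230,180:360,::-1],None,fx=3.5,fy=3.5))
path(1,0,42,9,0,[1.57,1.45,1.3,1.15,1.0,.85,.7,.55,.4,.25,.1,0])"
```

```text
60.925 [ 0.5122596  -0.07661045  0.08475765] [-1.04133198  7.50512757  4.96633691]
1.57 [-2.3, 0.3, -9.9]
1.45 [-7.6, 0.3, -2.6]
1.3 [-15.1, 0.3, -8.1]
1.15 [-23.4, 0.3, -12.5]
1.0 [-32.2, 0.3, -15.6]
0.85 [-41.4, 0.3, -17.3]
0.7 [-50.7, 0.3, -17.6]
0.55 [-60.0, 0.3, -16.6]
0.4 [-69.0, 0.3, -14.2]
0.25 [-77.5, 0.3, -10.4]
0.1 [-85.4, 0.3, -5.4]
0 [-90.2, 0.3, -1.5]
```

View pics/s11.png

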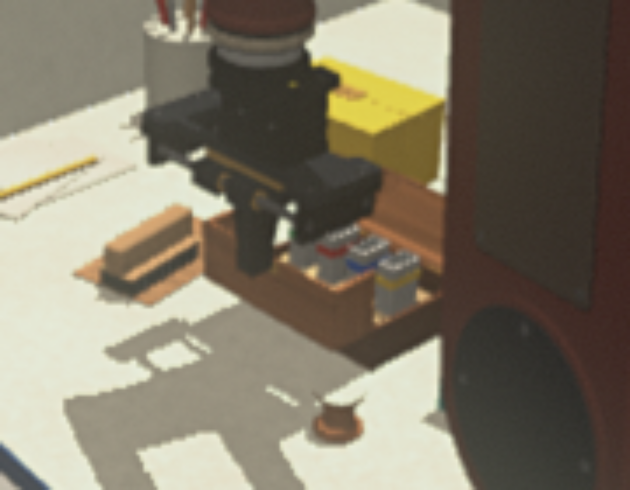

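The left lid now stands on edge, with the fingers outside it at a contact force of about 9 N. I'll carry it over along the arc.

>>> carry_out:
  rows:
    - [[-4, 0, -2, 0, 0], [-8, 0, -3, 0, 0], [-12, 0, -6, 0, 0], [-16, 0, -9, 0, 0], [-20, 0, -11, 0, 0], [-24, 0, -13, 0, 0], [-28, 0, -14.5, 0, 0], [-32, 0, -15.6, 0, 0], [-36.5, 0, -16.5, 0, 0], [-41, 0, -17.3, 0, 0], [-46, 0, -17.5, 0, 0], [-51, 0, -17.6, 0, 0], [-55.5, 0, -17.2, 0, 0], [-60, 0, -16.6, 0, 0], [-64.5, 0, -15.5, 0, 0], [-69, 0, -14.2, 0, 0], [-73, 0, -12.5, 0, 0], [-77, 0, -10.4, 0, 0], [-81, 0, -8, 0, 0], [-81, 0, -8, 0, 0]]

```text
t: 63.48
tcp_pos: [0.5093, -0.16, 0.0921]
tool_rot: [0.721, 0.693, -0.0, 0.001]
contact_force: [0.7, -2.8, 4.2]
gripper_width: 0.0003
finger_force: 1.9
```

```bash
python3 -c "
from h import *
s=manip.state();print(s['t'],s['tcp_pos'],s['contact_force'])
print(cp(.018,.086))"
```

```text
63.475 [ 0.50928881 -0.16000361  0.09209557] [ 0.70985558 -2.80904132  4.15379   ]
[-10.802, 0.1, 6.115, -0.0]
```

>>> carry_out:
  rows:
    - [[-2, 0, 1.5, 0, 0], [-3, 0, 3, 0, 0], [-3, 0, 4.5, 0, 0], [-3, 0, 5.5, 0, 0], [-3, 0, 6, 0, 0], [-3, 0, 6, 0, 0]]

```text
t: 64.22
tcp_pos: [0.5096, -0.1646, 0.0876]
tool_rot: [0.72, 0.694, -0.001, 0.003]
contact_force: [-2.4, -7.4, 11.9]
gripper_width: 0.0002
finger_force: 5.5
```

>>> carry_out:
  rows:
    - [[0, 0, 0.7, 0, 0], [0, 0, 1.4, 0, 0], [0, 0, 1.4, 0, 0]]

```text
t: 64.6
tcp_pos: [0.5096, -0.1656, 0.0869]
tool_rot: [0.72, 0.694, -0.002, 0.003]
contact_force: [-5.4, -9.5, 14.3]
gripper_width: 0.0002
finger_force: 7.3
```

>>> carry_out:
  rows:
    - [[2, 0, 0.5, 0, 0], [2, 0, 1.2, 0, 0], [2, 0, 1.2, 0, 0]]

```text
t: 64.97
tcp_pos: [0.5104, -0.1641, 0.0865]
tool_rot: [0.72, 0.694, -0.001, 0.004]
contact_force: [-5.5, -11.5, 18.8]
gripper_width: 0.0007
finger_force: 9.0
```

>>> carry_out:
  rows:
    - [[2, 0, -10, 0, 0], [2, 0, -50, 0, 0], [0, 0, -85, 0, 0], [-40, 0, -85, 0, 0], [-90, 0, -85, 0, 0], [-140, 0, -85, 0, 0], [-178, 0, -85, 0, 0], [-178, 0, -85, 0, 0], [-178, 0, -85, 0, 0]]

```text
t: 66.1
tcp_pos: [0.5013, -0.3363, 0.1668]
tool_rot: [0.72, 0.694, 0.0, -0.001]
contact_force: [-0.3, 0.5, 0.1]
gripper_width: 0.0005
finger_force: 0.0
```

```bash
python3 - <<'E'
from h import *
s=manip.state();print(s['t'],s['tcp_pos'],s['contact_force'])
print(cp(-.150,.044), s['joint_pos'])
ims=[]
for n in('side','top'):
  p=manip.read_camera(n);u,v=proj(p,[[.508,-.188,.05]])[0].astype(int);x0,y0=u-50,v-45
  c=cv2.resize(p['pixels'][y0:y0+90,x0:x0+100,::-1],None,fx=4,fy=4,interpolation=2)
  for a,col in((0,(255,0,255)),(.06,(0,255,255))): cv2.polylines(c,[cv2.convexHull(((proj(p,place(lid(a,1)[[1,3,5,7]],CASE))+.5-[x0,y0])*4).astype(np.int32))],True,col,1)
  ims.append(c)
cv2.imwrite('pics/c12.png',np.hstack(ims))
E
```

```text
66.1 [ 0.5013184  -0.33625259  0.16680549] [-0.25270351  0.5465023   0.0641628 ]
[-2.661, 1.572, 122.798, -0.0] [-7.21800541e-01  2.16106696e-01  1.63848345e+00  7.37368532e-04
  1.28964652e+00 -6.83921405e-01]
```

View pics/c12.png

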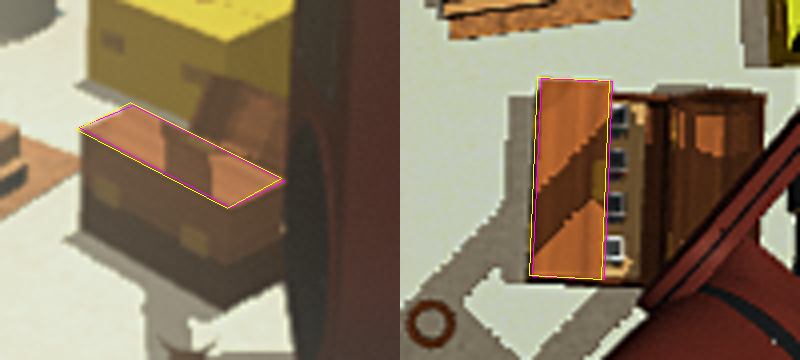

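The left lid's top face matches the shut model in both views. Now the right lid.

>>> carry_out:
  rows:
    - [[-2.7, 1.6, 30, 0, 0], [-2.7, 1.6, 70, 0, 0], [-2.7, 1.6, 105, 0, 0], [-2.7, 1.6, 112, 0, 0], [-2.7, 1.6, 112, 0, 0]]

```text
t: 66.82
tcp_pos: [0.5037, -0.3397, 0.0563]
tool_rot: [0.72, 0.694, 0.0, -0.0]
contact_force: [0.2, -0.2, 0.2]
gripper_width: 0.0005
finger_force: 0.0
```

```bash
python3 -c "
from h import *
s=manip.state();print(s['t'],s['tcp_pos'],s['contact_force'])
path(-1,2.25,40,10,10,[2.06,1.95,1.8,1.65,1.57])
path(-1,0,42,9,0,[1.57,1.45,1.3,1.15,1.0,.85,.7,.55,.4,.25,.1,0])"
```

```text
66.825 [ 0.50366435 -0.33967397  0.05629998] [ 0.1758363  -0.17721685  0.22821988]
2.06 [19.7, -1.1, -0.2]
1.95 [23.0, -1.1, -7.3]
1.8 [28.8, -1.1, -16.3]
1.65 [35.8, -1.1, -24.4]
1.57 [40.0, -1.1, -28.2]
1.57 [41.0, -1.1, -38.2]
1.45 [46.3, -1.1, -30.9]
1.3 [53.9, -1.0, -36.5]
1.15 [62.1, -1.0, -40.8]
1.0 [70.9, -1.0, -43.9]
0.85 [80.1, -1.0, -45.6]
0.7 [89.4, -1.0, -45.9]
0.55 [98.7, -1.0, -44.9]
0.4 [107.7, -1.0, -42.4]
0.25 [116.3, -1.0, -38.6]
0.1 [124.1, -1.0, -33.6]
0 [128.9, -1.0, -29.7]
```

>>> carry_out:
  rows:
    - [[8, -1, 0, 0, 0], [14, -1, 0, 0, 0], [19.7, -1, 0, 0, 0], [21.3, -1, -3.5, 0, 0], [23, -1, -7.3, 0, 0], [26, -1, -12, 0, 0], [28.8, -1, -16, 0, 0], [32.3, -1, -20.3, 0, 0], [35.8, -1, -24.4, 0, 0], [40, -1, -28, 0, 0], [43, -1, -29.5, 0, 0], [46, -1, -31, 0, 0], [50, -1, -34, 0, 0], [54, -1, -36.5, 0, 0], [58, -1, -39, 0, 0], [62, -1, -41, 0, 0], [66, -1, -42.5, 0, 0], [66, -1, -42.5, 0, 0]]

```text
t: 69.08
tcp_pos: [0.5053, -0.2741, 0.0995]
tool_rot: [0.72, 0.694, 0.0, 0.0]
contact_force: [0.1, -2.9, 6.2]
gripper_width: 0.0002
finger_force: 2.7
```

```bash
python3 -c "
from h import *
s=manip.state();print(s['t'],s['tcp_pos'],s['contact_force'])
path(-1,0,42,9,0,[1.15,1.0,.85,.7,.55,.4,.25,.1,0])"
```

```text
69.075 [ 0.50525167 -0.27413992  0.09949649] [ 0.13215455 -2.93721765  6.23293651]
1.15 [-3.4, -0.2, 2.4]
1.0 [5.4, -0.2, -0.7]
0.85 [14.6, -0.2, -2.4]
0.7 [23.9, -0.2, -2.8]
0.55 [33.2, -0.2, -1.7]
0.4 [42.2, -0.2, 0.8]
0.25 [50.7, -0.2, 4.5]
0.1 [58.6, -0.2, 9.5]
0 [63.4, -0.2, 13.5]
```

>>> carry_out:
  rows:
    - [[5, 0, -0.7, 0, 0], [10, 0, -1.7, 0, 0], [14.6, 0, -2.4, 0, 0], [19, 0, -2.7, 0, 0], [24, 0, -2.8, 0, 0], [28.5, 0, -2.3, 0, 0], [33, 0, -1.7, 0, 0], [37.5, 0, -0.6, 0, 0], [42, 0, 0.8, 0, 0], [46, 0, 2.5, 0, 0], [50, 0, 4.5, 0, 0], [54, 0, 7, 0, 0], [57, 0, 9.5, 0, 0], [58, 0, 11, 0, 0], [57, 0, 12.5, 0, 0], [56.5, 0, 13.5, 0, 0], [56.5, 0, 13.5, 0, 0]]

```text
t: 71.2
tcp_pos: [0.5071, -0.2146, 0.0865]
tool_rot: [0.72, 0.694, 0.002, -0.002]
contact_force: [-2.9, 14.7, 21.3]
gripper_width: 0.0006
finger_force: 10.9
```

>>> carry_out:
  rows:
    - [[0, 0, -4, 0, 0], [6, 0, -8, 0, 0], [12, 0, -8, 0, 0], [12, 0, -8, 0, 0], [12, 0, -4, 0, 0], [12, 0, -1, 0, 0], [12, 0, 0, 0, 0], [12, 0, 0, 0, 0]]

```text
t: 72.2
tcp_pos: [0.5074, -0.2054, 0.0863]
tool_rot: [0.72, 0.694, 0.0, -0.001]
contact_force: [-4.7, 5.1, 14.9]
gripper_width: 0.0005
finger_force: 6.9
```

>>> carry_out:
  rows:
    - [[0, 0, 0.8, 0, 0], [0, 0, 1.2, 0, 0], [0, 0, 1.2, 0, 0], [0, 0, -5, 0, 0], [10, 0, -10, 0, 0], [20, 0, -10, 0, 0], [30, 0, -10, 0, 0], [30, 0, -10, 0, 0], [30, 0, -5, 0, 0], [30, 0, -1, 0, 0], [30, 0, 0.5, 0, 0], [30, 0, 0.5, 0, 0]]

```text
t: 73.7
tcp_pos: [0.5086, -0.1766, 0.0862]
tool_rot: [0.721, 0.693, -0.0, 0.0]
contact_force: [-7.3, 1.6, 16.3]
gripper_width: 0.0002
finger_force: 8.0
```

Both lids bear at 86 mm, which means shut. I'll back off and inspect the whole scene.

>>> carry_out:
  rows:
    - [[0, 0, 1, 0, 0], [0, 0, 1, 0, 0], [0, 0, -10, 0, 0], [0, 0, -50, 0, 0], [0, 0, -100, 0, 0], [-50, -40, -120, 0, 0], [-100, -80, -120, 0, 0], [-150, -120, -120, 0, 0], [-200, -160, -120, 0, 0], [-250, -200, -120, 0, 0], [-300, -220, -120, 0, 0], [-350, -230, -120, 0, 0], [-350, -230, -120, 0, 0], [-350, -230, -120, 0, 0]]

```text
t: 75.45
tcp_pos: [0.2652, -0.5163, 0.2036]
tool_rot: [0.721, 0.693, 0.001, -0.001]
contact_force: [0.9, 0.5, -0.3]
gripper_width: 0.0005
finger_force: 0.0
```

```bash
python3 - <<'E'
from h import *
s=manip.state();print(s['t'],s['tcp_pos'],s['contact_force'])
t,sd=manip.read_camera('top'),manip.read_camera('side')
m=pick(manip.regions_of(t,'case'),304,180,15); ms=pick(manip.regions_of(sd,'case'),275,165,20)
for pp,mm in(([t],[m]),([sd],[ms])):
    if mm[0] is not None:
        x=fit(pp,mm,lambda q:[box(.152,.110,0,.040),lid(q[0],1),lid(q[1],-1)] and [place(B,CASE) for B in [box(.152,.110,0,.040),lid(abs(q[3]),1),lid(abs(q[4]),-1)]],[0,0,0,.05,.05],step=(.001,.001,.01,.1,.1)); print(np.round(x[0],3),x[1])
def brush(p,c,r):
    b=pick(manip.regions_of(p,'brush'),c,r,20)
    if b is not None: print('brush',fit([p],[b],brushmat,[.685,-.134,1.715]))
brush(t,288,125); brush(sd,228,158)
a=cv2.resize(t['pixels'][85:225,140:340,::-1],None,fx=2,fy=2,interpolation=2); b=cv2.resize(sd['pixels'][90:270,110:310,::-1],(400,360),interpolation=2)
im=np.zeros((360,800,3),np.uint8); im[:280,:400]=a; im[:,400:]=b; cv2.imwrite('pics/end.png',im)
E
```

```text
75.45 [ 0.2652283  -0.51634643  0.20357234] [ 0.93510653  0.50432319 -0.26840469]
[ 0.     0.001 -0.001 -0.006  0.001] 0.022925942902042955
[ 0.     0.002 -0.001  0.002 -0.   ] 0.18446122607921672
brush (array([ 0.67406759, -0.10562426,  1.72145647]), np.float64(0.07071520618556701))
brush (array([ 0.67179965, -0.10385358,  1.74782287]), np.float64(0.08600370762711865))
```

View pics/end.png

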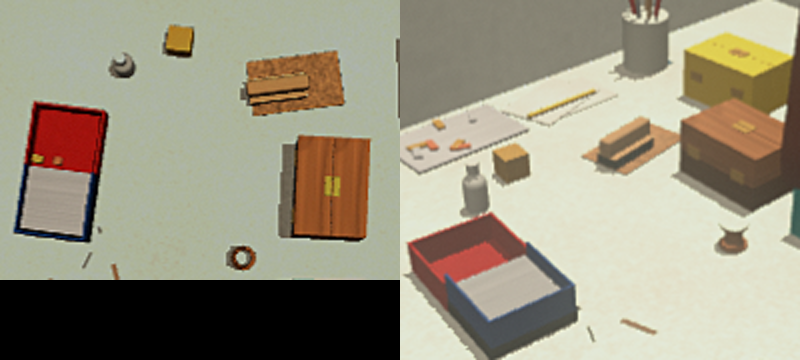

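Both lids are shut, edge to edge, and the offcuts are still in the tray. The brush has been knocked about 30 mm along its mat since I placed it, to (0.673,-0.105), so it now overhangs the end. I'll put it back.

```bash
python3 -c "
from h import *
print(delta(.673,-.105,.12,1.725),delta(.673,-.105,.027,1.725))"
```

```text
[425.91, 391.532, 84.616, -0.191] [425.958, 391.506, 177.616, -0.191]
```

>>> carry_out:
  rows:
    - [[30, 28, 0, 0, 0.4], [70, 64, 0, 0, 0.7], [112, 103, 0, 0, 0.7], [154, 142, 0, 0, 0.7], [196, 180, 0, 0, 0.7], [238, 219, 0, 0, 0.7], [280, 257, 0, 0, 0.7], [322, 296, 0, 0, 0.7], [364, 335, 0, -0.1, 0.7], [406, 373, 0, -0.19, 0.7], [426, 391.5, 0, -0.19, 0.7], [426, 391.5, 40, -0.19, 0.7], [426, 391.5, 84, -0.19, 0.7], [426, 391.5, 84, -0.19, 0.7], [426, 391.5, 84, -0.19, 0.7]]
  squeeze: 40

```text
t: 77.62
tcp_pos: [0.6737, -0.1061, 0.1223]
tool_rot: [0.651, 0.759, 0.0, 0.001]
contact_force: [0.4, 0.4, -0.4]
gripper_width: 0.0612
finger_force: 0.0
```

```bash
python3 -c "
from h import *
print(manip.state()['gripper_width'],manip.state()['tcp_pos'])
p=manip.read_camera('side');r=pick(manip.regions_of(p,'brush'),228,158,20)
if r is not None: print(fit([p],[r],brushmat,[.673,-.105,1.72]))
print(delta(.673,-.105,.027,1.725))"
```

```text
0.06116946941589097 [ 0.67366588 -0.1061144   0.12225194]
(array([ 0.6719022 , -0.10434644,  1.75761254]), np.float64(0.06707474226804123))
[1.976, -1.715, 96.574, -0.002]
```

>>> carry_out:
  rows:
    - [[1.2, -0.9, 40, 0, 0.7], [1.2, -0.9, 75, 0, 0.7], [1.2, -0.9, 92, 0, 0.7], [1.2, -0.9, 95, 0, 0.7], [1.2, -0.9, 95, 0, 0.1], [1.2, -0.9, 95, 0, 0.1], [1.2, -0.9, 95, 0, 0.1], [1.2, -0.9, 95, 0, 0.1], [1.2, -0.9, 95, 0, 0.1], [1.2, -0.9, 95, 0, 0.1], [1.2, -0.9, 95, 0, 0.1], [1.2, -0.9, 95, 0, 0.1], [1.2, -0.9, 95, 0, 0.1]]

```text
t: 79.35
tcp_pos: [0.672, -0.105, 0.0256]
tool_rot: [0.651, 0.759, 0.0, 0.0]
contact_force: [0.2, 1.3, 2.7]
gripper_width: 0.0217
finger_force: 40.0
```

```bash
python3 -c "
from h import *
s=manip.state();print(s['gripper_width'],s['finger_force'],s['tcp_pos'],s['contact_force'])
print(delta(.686,-.1355,s['tcp_pos'][2],1.716))"
```

```text
0.0217116800041153 39.994162637740374 [ 0.67195555 -0.10505     0.02562405] [0.22802914 1.34561929 2.69304348]
[-32.226, 9.271, 0.008, 0.007]
```

>>> carry_out:
  rows:
    - [[0, 0, -8, 0, 0.1], [0, 0, -15, 0, 0.1], [-10, 3, -15, 0, 0.1], [-22, 6, -15, 0.007, 0.1], [-32, 9, -15, 0.007, 0.1], [-32, 9, -15, 0.007, 0.1], [-32, 9, -15, 0.007, 0.1], [-32, 9, -8, 0.007, 0.1], [-32, 9, -3, 0.007, 0.1], [-32, 9, -1, 0.007, 0.1], [-32, 9, -0.3, 0.007, 0.1], [-32, 9, -0.3, 0.007, 0.1]]

```text
t: 80.85
tcp_pos: [0.6856, -0.1353, 0.0257]
tool_rot: [0.654, 0.757, 0.0, 0.0]
contact_force: [-0.2, -0.4, -2.1]
gripper_width: 0.0219
finger_force: 40.0
```

>>> carry_out:
  rows:
    - [[0, 0, 0.5, 0, 0.1], [0, 0, 0.5, 0, 0.1], [0, 0, 0.5, 0, 0.4], [0, 0, 0.5, 0, 0.6], [0, 0, 0.5, 0, 0.7], [0, 0, 0.5, 0, 0.7], [0, 0, -10, 0, 0.7], [0, 0, -40, 0, 0.7], [0, 0, -90, 0, 0.7], [0, 0, -140, 0, 0.7], [0, 0, -175, 0, 0.7], [-40, -35, -175, 0, 0.7], [-80, -75, -175, 0, 0.7], [-120, -115, -175, 0, 0.7], [-160, -155, -175, 0, 0.7], [-200, -195, -175, 0, 0.7], [-240, -235, -175, 0, 0.7], [-280, -275, -175, 0, 0.7], [-280, -275, -175, 0, 0.7]]

```text
t: 83.22
tcp_pos: [0.4511, -0.4556, 0.2016]
tool_rot: [0.656, 0.755, -0.001, 0.001]
contact_force: [0.0, 1.2, -0.5]
gripper_width: 0.0613
finger_force: 0.0
```

```bash
python3 - <<'E'
from h import *
s=manip.state();print(s['t'],s['tcp_pos'],s['contact_force'])
t,sd=manip.read_camera('top'),manip.read_camera('side')
for p,c,r in((t,288,125),(sd,225,158)):
    b=pick(manip.regions_of(p,'brush'),c,r,20)
    print('brush',None if b is None else fit([p],[b],brushmat,[.685,-.134,1.715]))
    m=pick(manip.regions_of(p,'case'),*proj(p,[[.508,-.188,.05]])[0],20)
    if m is not None: print('case',fit([p],[m],lambda q:[box(.152,.11,0,.04),lid(abs(q[3]),1),lid(abs(q[4]),-1)],CASE+[.05,.05],step=(.003,.003,.03,.1,.1)))
for n,c,r in(('glue',202,119),('doming',228,104),('flux',372,218),('spool',264,218)): print(n,[np.round(d['point']).tolist() for d in manip.regions_of(t,n)[:2]])
hsv=cv2.cvtColor(t["pixels"],cv2.COLOR_RGB2HSV); m=np.zeros((384,512),bool); m[140:205,145:200]=1
print("scrap px",[np.round(x).tolist() for x in cv2.connectedComponentsWithStats((m&(hsv[...,0]>9)&(hsv[...,0]<32)&(hsv[...,1]>90)&(hsv[...,2]>80)).astype(np.uint8))[3][1:]])
E
```

```text
83.225 [ 0.45113745 -0.45555048  0.20161313] [ 0.00493312  1.20272981 -0.53622226]
brush (array([ 0.68723591, -0.13547411,  1.71242825]), np.float64(0.08165322580645161))
case (array([ 0.50813423, -0.18794407, -0.04198319,  0.03717997,  0.00120665]), np.float64(0.023657915360501568))
brush (array([ 0.68220083, -0.13338918,  1.72333072]), np.float64(0.09147483940042826))
case (array([ 0.5067049 , -0.18782367, -0.04908645, -0.00319425, -0.00425753]), np.float64(0.13927696078431373))
glue [[118.0, 200.0]]
doming [[105.0, 230.0]]
flux [[171.0, 172.0], [181.0, 307.0]]
spool [[209.0, 259.0]]
scrap px [[158.0, 164.0], [168.0, 165.0]]
```

```bash
python3 -c "
from station import manip
print(manip.close_job())"
```

```text
the job is handed in; nothing more can be done
None
```

I handed the job in at about 83 s: both offcuts are in the tray, all four stamps are fully down in the case, both lids are shut, and the brush stands centred on its mat; it had been knocked aside, so I re-placed it after closing the lids.

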